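Box up the finished weldments

ROBOT

A 6-joint arm with a two-finger parallel gripper is mounted at the origin on the work surface. World frame = base frame: x ahead of the robot, y to its left, z up, the work surface at z = 0. Lengths are in m, angles in rad, forces in N, time in s.
With the tool pointing down it reaches from about 0.375 to 0.975 m from the base axis. Payload 3.8 kg.
Tool frame: the origin (TCP) lies at the very end of the fingers, on their centre line; the grasp point (between the pads) lies 19 mm behind it; z points along the fingers, y is the line along which they close (so a half turn about z gives the same grasp; the last joint's range is limited). The gripper opens to 88 mm and grips with 3 to 60 N. Pads are 18 mm wide; open, the fingers measure 123 mm over their backs; the gripper's body (75 mm by 187 mm) begins 45 mm behind the grasp point.
Start: joints at [-1.344, 0.264, 1.604, -0, 1.274, -0.037], TCP at [0.176, -0.652, 0.239] pointing down, gripper open.
Joint ranges: [-2.63, 2.63], [-0.94, 2.18], [0.31, 2.57], [-1.31, 4.45], [0, 2.66], [-2.55, 2.55]. Speed limits (rad/s): [2.57, 2.57, 3.14, 3.14, 3.14, 3.14].

INTERFACE

Orientations are given as a unit quaternion [w, x, y, z].
In Python, from plant import status, read_camera, camera_info, order, spotter gives the robot as it stands. The module is installed in compiled form; this text tells all that it offers.
- The arm moves only by the tool step_arm, never from a script. Its argument "plan" is a list of rows, each a list of 7 numbers: the turn, a rotation vector about the tool's x, y, z each as a share of 180 degrees, from -1 to 1, then the shift along the tool's x, y, z each as a share of 100 mm, from -1 to 1, then the closure, from -1 (fully open) to 1 (shut). A call has 1 to 5 rows; each row is the pose to reach, as a shift and turn from the pose commanded when the call began, along the tool's axes at that moment, turning the shorter way round; what a row does not reach only later rows make up. A row lasts 1/8 s, in which the tool goes at most 62.5 mm and 10.7 degrees, less where a joint would pass 70% of its speed; a pose out of reach is approached as far as the arm can. A call with a number of a shift or a turn outside -1 to 1 is refused whole. A call with a gripper value outside its range is refused whole. The fingers move at their own pace and stop on an object; the grip force is fixed at half the most. Time passes only in rows, so rows that repeat a pose let the fingers close. It gives the time, the measured TCP pose, the force, the opening and the grip force at its end, in the units of the state.
- status.observe(): the state, without advancing time (a new reading comes with each control period).
- read_camera(name): name is "side" or "top" or "wrist"; returns the picture (480x640x3 uint8, blue, green, red); there is no depth.
- camera_info(name): a dict with "fovy" (degrees; the focal length in pixels is half the picture's height over the tangent of half this angle, whatever the lens; pixels are square), "cx", "cy" (the principal point, pixels), "k1" (the pictures are not rectified: a ray, as slopes to the right and down, at radius r is drawn at 1 + k1 r^2 times it, then the intrinsics apply), "world_to_cam" (4x4, takes a point from world to camera coordinates). Camera axes: x right, y up, looking along -z (the intrinsics and any distortion apply to the point x, -y, -z); pixel columns grow to the right and rows downward; lengths in m; the calibration is good to about 2 mm. A picture is of the moment at which its call begins: read the wrist's pose just before it. camera_info takes no time and is no camera call; for the wrist camera it gives the pose at the moment of the call.
- order.close_job(): hands the job in; it is judged then, once.
Trained networks look in the newest picture that a camera, given by its name, has taken for a name from the list of things; names that differ only in an ending like _2 or _b are one class to them, and where a whole thing is asked for, a point or a joint stands for the part that bears it (a point fixed in the world has none). Each returns a list of dicts, best first, with "p" (0 to 1); they miss things now and then, are a little off and sometimes report something else, mostly with a low value. They report only what shows in the picture. A call takes as long as a camera call. They do not tell look-alikes from the thing itself.
- spotter.boxes_of(target, camera): "xyz" ([x, y, z] in m, in world coordinates, good to about 4 mm: the middle of the surface that is visible of it).
- spotter.landmark_of(target, camera): "xyz" ([x, y, z] in m, in world coordinates, good to about 4 mm: a listed point, or the origin of a listed thing).
The state is a dict: "time_s": time; "q": joint angles; "joint_velocities": joint speeds; "joint_torque": joint torques, N m; "eef_pos": TCP position; "eef_rot": TCP orientation; "force": force on the tool from outside, world axes, zero at the start; "wrist_torque": the same for the moment, N m; "gripper_width": finger opening in m; "grip_force": force on a finger pad.
Only numpy, scipy, OpenCV 4.12 (cv2) and the standard library are available. Lean on these libraries where they do the work, as an engineer would, in place of code of your own. Each camera call takes 0.05 s, during which the arm holds its last target. There are 200 camera calls.

TASK

Put all the finished pieces away in the grey parts case: slide its cover fully open, keeping the lock tab squeezed against the grip post while it slides, put every bracket lying on the bench into the case, and tip the dump pot over by its bar so that all its bushings fall into the case, then set the pot back upright. When everything is in, squeeze the tab again, slide the cover fully shut and let go so that it locks; leave the other things on the bench where they are.

Things in the scene. Friction and masses are not known exactly. Their poses are not given: they have to be found in the camera images.
- station: grey steel parts case fixed to the bench, dump pot at its +y end; origin on the bench, x across the case (away from the robot at yaw 0), y along it towards the pot. Walls x -85..85, y -175..135 mm, 105 mm high, 5 mm thick, inner floor at z 4. A fixed deck roofs y -170..-10 mm (the inside goes on beneath it); the rest is the opening. Two posts at x +-58, y 147 rise to z 133 mm
- opening (a point): centre of the case's opening (station x 0, y 60 mm), level with the wall tops, z 105 mm. The opening is y -10..130 mm; dark guide rails along both long sides, up to z 117 mm, leave x -68..68 mm clear. Steel rack teeth stand on the +x rail up to z 127 mm
- cover (a joint): travel of the flat aluminium cover (132 x 150 x 4 mm, top at z 111 mm, underside z 107 mm), m: 0 = shut over the opening, 0.14 = fully open, slid along the station's -y over the deck. About 2 N of friction. The rack locks it every 28 mm (0, 0.028 .. 0.14), with 2 mm of play, unless the lock tab is held pressed
- tab (a joint): press of the brass lock tab that rides on the cover, m: 0 = released (its nose sits between two rack teeth), 0.007 = fully pressed towards the grip post; from about 0.005 the nose is clear of the teeth. A spring pushes it back, 3 N at rest, 6.5 N fully pressed
- cover_grip (a point): grip point on the cover, at station x -6.5 mm, y 60 mm minus the cover's travel, z 145 mm. Grip post (36 mm wide in y, top z 165): outer face 13.5 mm off on the -x side. Tab plate (30 mm wide, top z 161): outer face 20.5 mm off on the +x side, 13.5 mm when pressed. Squeezing both together along the station's x presses the tab. Cover 34 mm and tab arm (+x side) 25 mm below the point
- pot (a joint): tip of the dump pot, rad: 0 = upright on its pedestal, grows as its outer end is lifted and swung over towards the case, stop at 2.15. Released half way it falls back or on over by its weight. Pieces slide out into the opening from about 1.8. Under 8 N at the bar lifts it
- pot_hinge (a point): middle of the pot's hinge axis at its pouring lip: station x 0, y 128, z 127 mm; the axis is the station's x. The pot is an open steel box 94 mm wide, 105 mm long from the hinge along +y, 70 mm deep, 3 mm walls, the lip wall sloping
- pot_bar (a point): middle of the pot's round handle bar, 10 mm across, 85 mm long, parallel to the hinge; with the pot upright it lies 145 mm beyond the hinge along +y and 6 mm below it. 34 mm are free between bar and pot wall. It can turn in a pinch, so the fingers may stay pointing down while following the arc about the hinge
- bracket0: finished weldment, bare steel, 120 g: a flat plate 50 x 30 x 6 mm with a round boss 24 mm across and 24 mm tall standing on its middle (30 mm tall in all), lying on the bench boss up; origin at the centre of the plate's underside, x along the plate's 50 mm, z along the boss. 3 to 5 of the five brackets are present
- bracket1: finished weldment, bare steel, 120 g: a flat plate 50 x 30 x 6 mm with a round boss 24 mm across and 24 mm tall standing on its middle (30 mm tall in all), lying on the bench boss up; origin at the centre of the plate's underside, x along the plate's 50 mm, z along the boss. 3 to 5 of the five brackets are present
- bracket2: finished weldment, bare steel, 120 g: a flat plate 50 x 30 x 6 mm with a round boss 24 mm across and 24 mm tall standing on its middle (30 mm tall in all), lying on the bench boss up; origin at the centre of the plate's underside, x along the plate's 50 mm, z along the boss. 3 to 5 of the five brackets are present
- bracket3: finished weldment, bare steel, 120 g: a flat plate 50 x 30 x 6 mm with a round boss 24 mm across and 24 mm tall standing on its middle (30 mm tall in all), lying on the bench boss up; origin at the centre of the plate's underside, x along the plate's 50 mm, z along the boss. 3 to 5 of the five brackets are present
- bracket4: finished weldment, bare steel, 120 g: a flat plate 50 x 30 x 6 mm with a round boss 24 mm across and 24 mm tall standing on its middle (30 mm tall in all), lying on the bench boss up; origin at the centre of the plate's underside, x along the plate's 50 mm, z along the boss. 3 to 5 of the five brackets are present
- bushing0: plain round steel bushing, 24 mm across, 22 mm tall, 60 g, starting in the dump pot; origin at the centre of its lower end face, z along its axis. 2 to 4 of the four bushings are present
- bushing1: plain round steel bushing, 24 mm across, 22 mm tall, 60 g, starting in the dump pot; origin at the centre of its lower end face, z along its axis. 2 to 4 of the four bushings are present
- bushing2: plain round steel bushing, 24 mm across, 22 mm tall, 60 g, starting in the dump pot; origin at the centre of its lower end face, z along its axis. 2 to 4 of the four bushings are present
- bushing3: plain round steel bushing, 24 mm across, 22 mm tall, 60 g, starting in the dump pot; origin at the centre of its lower end face, z along its axis. 2 to 4 of the four bushings are present
- square: bystander: red L-shaped welding magnet, 80 x 80 x 18 mm, on the bench
- chip_hammer: bystander: chipping hammer, 240 mm, lying on the bench; origin mid-length
- wire_brush: bystander: brush with wooden handle, 200 mm, lying on the bench; origin mid-length
- spray_can: bystander: spray can, 66 mm across, 180 mm tall, standing
- tip_jar: bystander: small amber jar, 60 mm across, 70 mm tall, standing
- clamp: bystander: bar clamp lying on the bench, 200 mm long
There are look-alikes about, which are no part of the job. What is shaped like the bracket4 but blue is not meant.

How it is judged:
On the way, in this order (a step that is already met when the one before it is completed fails the run):
1. the cover is under way to open with its lock tab held pressed (value of joint cover between 0.04 and 0.11 m and value of joint tab above 0.0045 m), for 0.1 s.
2. the cover is fully open (value of joint cover above 0.133 m), for 0.2 s.
3. the pot is tipped over while the cover is open (value of joint pot above 1.75 rad and value of joint cover above 0.12 m), for 0.2 s.
4. the pot is upright again and every bracket and bushing lies in the case (value of joint pot below 0.08 rad and x of bracket0 in the frame of station between -0.084 and 0.084 m and y of bracket0 in the frame of station between -0.175 and 0.136 m and z of each of bracket0, bracket1, bracket2, bracket3, bracket4, bushing0, bushing1, bushing2, bushing3 in the frame of station below 0.1 m and x of bracket1 in the frame of station between -0.084 and 0.084 m and y of bracket1 in the frame of station between -0.175 and 0.136 m and x of bracket2 in the frame of station between -0.084 and 0.084 m and y of bracket2 in the frame of station between -0.175 and 0.136 m and x of bracket3 in the frame of station between -0.084 and 0.084 m and y of bracket3 in the frame of station between -0.175 and 0.136 m and x of bracket4 in the frame of station between -0.084 and 0.084 m and y of bracket4 in the frame of station between -0.175 and 0.136 m and x of bushing0 in the frame of station between -0.084 and 0.084 m and y of bushing0 in the frame of station between -0.175 and 0.136 m and x of bushing1 in the frame of station between -0.084 and 0.084 m and y of bushing1 in the frame of station between -0.175 and 0.136 m and x of bushing2 in the frame of station between -0.084 and 0.084 m and y of bushing2 in the frame of station between -0.175 and 0.136 m and x of bushing3 in the frame of station between -0.084 and 0.084 m and y of bushing3 in the frame of station between -0.175 and 0.136 m), for 0.2 s.
5. the cover is under way to shut with its lock tab held pressed (all of step 1), for 0.1 s.
At the end, for the whole second after the job is handed in: cover shut to within 6 mm and locked (tab out to within 3 mm), pot upright to within 0.08 rad, every present bracket and bushing at rest inside the case; bystanders within 50 mm of where they stood (all of step 4 and value of joint cover below 0.006 m and value of joint tab below 0.003 m and linear speed of each of bracket0, bracket1, bracket2, bracket3, bracket4, bushing0, bushing1, bushing2, bushing3 below 0.05 m/s); the robot touches nothing.
It fails at once if a bystander is displaced by more than 50 mm (distance of any of square, chip_hammer, wire_brush, spray_can, tip_jar, clamp from where it was at the start of the episode above 0.05 m).
Of bracket0, bracket1, bracket2, bracket3, bracket4 only 3 to 5 are there at a start; the rules pass over those that are not, and their reading is None.
Of bushing0, bushing1, bushing2, bushing3 only 2 to 4 are there at a start; the rules pass over those that are not, and their reading is None.
At some moment in a run one of bracket0, bracket1, bracket2, bracket3, bracket4 may be knocked a few centimetres aside while the robot is not near it.
Once in a run the grip may slacken for a moment while it holds something.
It also fails if it takes over 210 s, if anything falls off the work surface, if the arm or the gripper's body presses on something with over 40 N, if the wrist force passes 120 N, or if a joint passes its speed limit or range.

## Working session

There is one attempt and no reset: what is moved stays moved. The work goes in short steps, Python scripts to look and compute and a tool call to move; the robot and the scene stay as the last step left them, time stands still between calls to the robot, and variables do not carry over. Pictures are saved under pics/ and viewed, at most 14 in all, crops included, and the job is handed in when it is done.

Besides the shell and the picture viewer there is one more tool, called after "Emit:" as name(argument=value, ...) on one line, values as JSON. step_arm: Moves the arm, as the interface text tells. Shift numbers are shares of 100 mm and turn numbers shares of 180 degrees, none past 1 either way. Its arguments: {"type":"object","properties":{"plan":{"type":"array"}},"required":["plan"]}

```bash
mkdir -p pics; ls; cat > h.py <<'E'
import numpy as np, cv2
from plant import status, read_camera, camera_info, order, spotter
E
python3 - <<'E'
from h import *
s=status.observe(); print(s)
for c in ("side","top"):
    cv2.imwrite(f"pics/{c}0.png",read_camera(c)); print(c,camera_info(c))
    for t in ("station","opening","cover_grip","pot_hinge","pot_bar","bracket0","square","chip_hammer","wire_brush","spray_can","tip_jar","clamp"):
        print(t,[(np.round(d["xyz"],3).tolist(),round(d["p"],2)) for d in spotter.landmark_of(t,c)])
E
```

```text
pics
{'time_s': 0.0, 'q': array([-1.34390791e+00,  2.64739474e-01,  1.60531404e+00, -1.58621798e-05,
        1.27368950e+00, -3.68919012e-02]), 'joint_velocities': array([-4.96821133e-05,  1.75849902e-03, -1.32852698e-03,  2.70229132e-04,
       -1.15522985e-03,  6.99703425e-04]), 'joint_torque': array([-8.11002556e-04, -5.02110600e+01, -3.56875420e+01,  7.29049486e-02,
        2.93713761e-02, -1.90464357e-04]), 'eef_pos': array([ 0.17583945, -0.65098968,  0.23742959]), 'eef_rot': array([-1.06961521e-03,  9.91314214e-01,  1.31510355e-01, -1.09533807e-04]), 'force': array([ 0.45689156, -0.40111398,  0.52198707]), 'wrist_torque': array([ 0.07405738, -0.0037071 , -0.02594023]), 'grip_force': 0.0, 'gripper_width': 0.08791389465807449}
side {'fovy': 55.84891946398559, 'cx': 321.8386329731202, 'cy': 239.92747120499516, 'k1': -0.03558280512778892, 'world_to_cam': array([[ 0.88792623, -0.45995797, -0.00506645, -0.46284362],
       [ 0.35973881,  0.68750972,  0.63080772, -0.27517261],
       [-0.28666181, -0.56193332,  0.77592265, -1.05022503],
       [ 0.        ,  0.        ,  0.        ,  
[... 1326 characters left out ...]
pening [([0.584, 0.083, 0.102], 0.59)]
cover_grip [([0.575, 0.08, 0.145], 0.61)]
pot_hinge [([0.595, 0.141, 0.125], 0.92)]
pot_bar [([0.606, 0.286, 0.122], 0.77), ([0.32, -0.452, 0.001], 0.68)]
bracket0 [([0.585, 0.229, 0.06], 0.69), ([0.439, 0.407, -0.002], 0.67), ([0.437, -0.372, -0.003], 0.66), ([0.533, -0.443, -0.0], 0.6), ([0.446, -0.268, 0.001], 0.54), ([0.558, 0.474, 0.001], 0.29)]
square [([0.675, 0.422, -0.002], 0.63)]
chip_hammer [([0.651, -0.409, 0.001], 0.85)]
wire_brush [([0.323, 0.459, 0.0], 0.84)]
spray_can [([0.797, -0.152, -0.0], 0.9)]
tip_jar [([0.553, 0.476, 0.001], 0.71)]
clamp [([0.318, -0.451, -0.002], 0.77), ([0.434, -0.373, 0.001], 0.36), ([0.576, 0.08, 0.147], 0.28)]
```

View pics/top0.png

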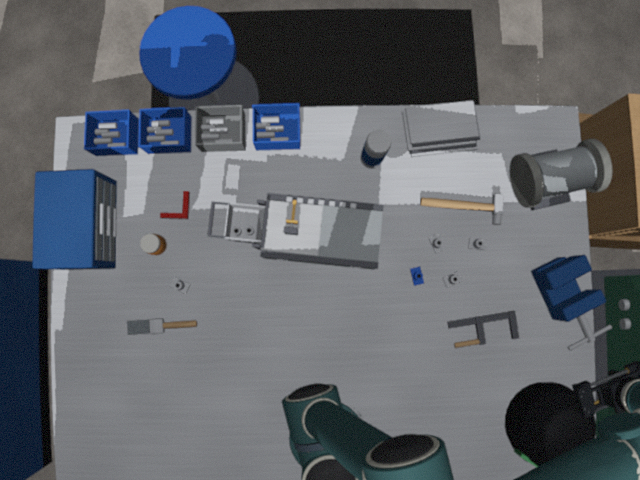

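View pics/side0.png

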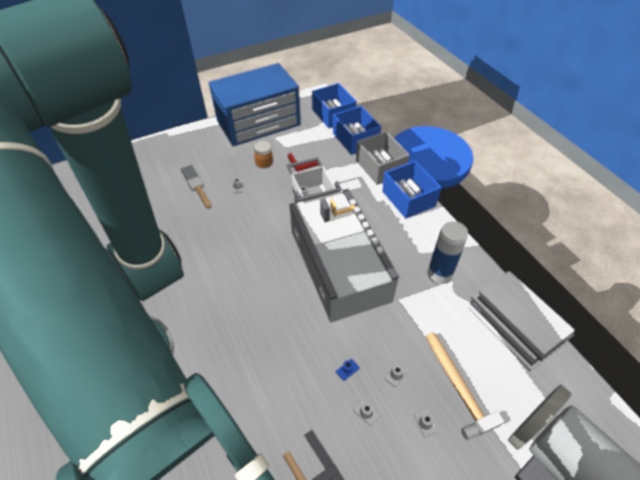

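Top view: the grey brackets are at about (437,242), (478,243), (452,279) and (180,285). The bracket-shaped piece at (417,275) is blue, so it's the look-alike. The case is at (320,230) with the pot at (235,220) to its left. Next I'll fit the station pose.

```bash
cat >> h.py <<'E'
from scipy.spatial.transform import Rotation as R
P={"station":(0,0,0),"opening":(0,.06,.105),"cover_grip":(-.0065,.06,.145),"pot_hinge":(0,.128,.127),"pot_bar":(0,.273,.121)}
def toolR():
    q=status.observe()["eef_rot"]; return R.from_quat(np.r_[q[1:],q[0]]).as_matrix()
def tool_rows(target,yaw=None):
    "shift (units of 100mm, tool axes) and turn share about z to reach target from the measured pose"
    s=status.observe(); M=toolR()
    d=M.T@(np.array(target)-s["eef_pos"])*10
    cy=np.arctan2(M[1,0],M[0,0]); t=0 if yaw is None else -((yaw-cy+np.pi)%(2*np.pi)-np.pi)/np.pi
    print("shift",np.round(d,3),"turn",round(t,4),"pos",np.round(s["eef_pos"],4),"yaw",round(cy,4),"F",np.round(s["force"],1),"w",round(s["gripper_width"],4),"gf",round(s["grip_force"],1),"t",round(s["time_s"],2))
def fit(obs):
    A=np.array([P[k] for k,_ in obs]);B=np.array([v for _,v in obs])
    a=A[:,:2]-A[:,:2].mean(0);b=B[:,:2]-B[:,:2].mean(0)
    yaw=np.arctan2((a[:,0]*b[:,1]-a[:,1]*b[:,0]).sum(),(a*b).sum())
    Rz=R.from_euler("z",yaw).as_matrix(); t=(B-A@Rz.T).mean(0); return yaw,t,B-A@Rz.T-t
def world(p,yaw,t): return R.from_euler("z",yaw).as_matrix()@np.array(p)+t
E
python3 - <<'E'
from h import *
obs=[("station",(.576,.017,.001)),("opening",(.583,.078,.108)),("cover_grip",(.578,.078,.143)),("pot_hinge",(.593,.146,.122)),("pot_bar",(.616,.292,.122)),
("station",(.573,.021,.001)),("opening",(.584,.083,.102)),("cover_grip",(.575,.08,.145)),("pot_hinge",(.595,.141,.125)),("pot_bar",(.606,.286,.122))]
y,t,r=fit(obs);print(y,t);print(np.round(r*1e3,1))
print(world(P["cover_grip"],y,t))
E
```

```text
-0.13465447272703884 [ 5.75199599e-01  1.87687194e-02 -5.00000000e-04]
[[ 0.8 -1.8  1.5]
 [-0.3 -0.2  3.5]
 [ 1.2 -1.1 -1.5]
 [ 0.6  0.4 -4.5]
 [ 4.2  2.7  1.5]
 [-2.2  2.2  1.5]
 [ 0.7  4.8 -2.5]
 [-1.8  0.9  0.5]
 [ 2.6 -4.6 -1.5]
 [-5.8 -3.3  1.5]]
[0.57681331 0.0790982  0.1445    ]
```

Emit:
step_arm(plan=[[0,0,0,0.5,-0.5,-0.6,-1],[0,0,0,1,-1,-0.6,-1],[0,0,0,1,-1,-0.6,-1]])

```text
time_s: 1.68
eef_pos: [0.2477, -0.5275, 0.3003]
eef_rot: [0.001, 0.991, 0.132, 0.001]
force: [0.6, -0.1, -0.1]
gripper_width: 0.0879
grip_force: 0.0
```

Emit:
step_arm(plan=[[0,0,0,0.5,-0.5,0,-1],[0,0,0,1,-1,0,-1],[0,0,0,1,-1,0,-1]])

```text
time_s: 2.05
eef_pos: [0.3181, -0.4038, 0.2991]
eef_rot: [0.0, 0.991, 0.133, 0.0]
force: [-0.5, 0.6, 0.1]
gripper_width: 0.0882
grip_force: 0.0
```

Emit:
step_arm(plan=[[0,0,0,0.5,-0.5,0,-1],[0,0,0,1,-1,0,-1],[0,0,0,1,-1,0,-1]])

```text
time_s: 2.42
eef_pos: [0.3885, -0.2821, 0.2989]
eef_rot: [0.0, 0.991, 0.133, 0.0]
force: [0.3, 0.2, 0.1]
gripper_width: 0.088
grip_force: 0.0
```

Emit:
step_arm(plan=[[0,0,0,0.5,-0.5,0,-1],[0,0,0,1,-1,0,-1],[0,0,0,1,-1,0,-1]])

```text
time_s: 2.8
eef_pos: [0.4591, -0.16, 0.2988]
eef_rot: [0.0, 0.991, 0.133, 0.0]
force: [-0.4, -0.3, 0.2]
gripper_width: 0.0886
grip_force: 0.0
```

Emit:
step_arm(plan=[[0,0,-0.059,0.4,-0.4,0,-1],[0,0,-0.118,0.8,-0.8,0,-1],[0,0,-0.177,0.8,-0.8,0,-1],[0,0,-0.236,0.8,-0.8,0,-1],[0,0,-0.29,0.8,-0.8,0,-1]])

```text
time_s: 3.42
eef_pos: [0.5145, -0.0649, 0.2985]
eef_rot: [0.0, 0.831, 0.556, -0.001]
force: [1.0, 0.6, -0.0]
gripper_width: 0.088
grip_force: 0.0
```

```bash
python3 - <<'E'
from h import *
tool_rows((.5768,.0791,.30),np.pi/2-.135)
cv2.imwrite("pics/w1.png",read_camera("wrist"))
for t in ("station","opening","cover_grip","pot_hinge","pot_bar"):
    print(t,[(np.round(d["xyz"],3).tolist(),round(d["p"],2)) for d in spotter.landmark_of(t,"wrist")])
print(camera_info("wrist"))
E
```

```text
shift [ 1.569  0.027 -0.017] turn -0.0815 pos [ 0.5145 -0.0649  0.2985] yaw 1.1797 F [ 1.   0.6 -0. ] w 0.088 gf 0.0 t 3.42
station [([0.581, 0.022, 0.001], 0.62)]
opening [([0.587, 0.08, 0.104], 0.83)]
cover_grip [([0.575, 0.086, 0.145], 0.96)]
pot_hinge [([0.315, -0.449, -0.002], 0.49)]
pot_bar []
{'fovy': 66.05902633730518, 'cx': 318.8069728338459, 'cy': 236.17253018353642, 'k1': -0.033783511825031795, 'world_to_cam': array([[ 9.21177077e-01, -3.89143536e-01,  3.17548054e-04,
        -4.98671924e-01],
       [ 3.70406535e-01,  8.76572273e-01, -3.07278456e-01,
        -7.49782529e-02],
       [ 1.19297071e-01,  2.83175492e-01,  9.51619593e-01,
        -4.92004264e-01],
       [ 0.00000000e+00,  0.00000000e+00,  0.00000000e+00,
         1.00000000e+00]])}
```

View pics/w1.png

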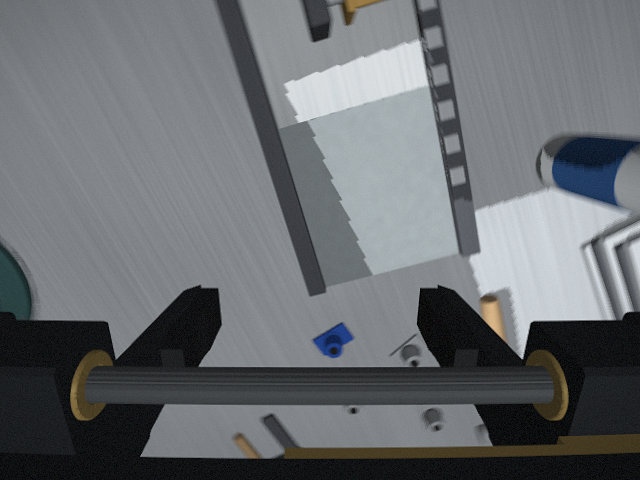

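Wrist view: the guide rails run from (230,0) to (315,290) and (425,0) to (470,250), with the post and tab at (315,15) and (355,10). I'll align the yaw and move closer.

Emit:
step_arm(plan=[[0,0,-0.05,0.5,0,0,-1],[0,0,-0.0815,1,0.02,0,-1],[0,0,-0.0815,1,0.02,0,-1],[0,0,-0.0815,1,0.02,0,-1]])

```text
time_s: 4.22
eef_pos: [0.5544, 0.028, 0.2985]
eef_rot: [0.0, 0.755, 0.656, -0.001]
force: [0.1, -0.1, -0.2]
gripper_width: 0.0881
grip_force: 0.0
```

```bash
python3 - <<'E'
from h import *
cv2.imwrite("pics/w2.png",read_camera("wrist"))
for t in ("station","opening","cover_grip","pot_hinge","pot_bar"):
    print(t,[(np.round(d["xyz"],3).tolist(),round(d["p"],2)) for d in spotter.landmark_of(t,"wrist")])
tool_rows((.5768,.0791,.30),np.pi/2-.135)
print(camera_info("wrist"))
E
```

```text
station [([0.58, 0.019, 0.002], 0.69)]
opening [([0.588, 0.08, 0.103], 0.86)]
cover_grip [([0.58, 0.087, 0.147], 0.59)]
pot_hinge [([0.589, 0.146, 0.123], 0.86)]
pot_bar []
shift [ 0.542  0.149 -0.012] turn -0.0021 pos [0.5544 0.0275 0.2988] yaw 1.4292 F [-0.4 -0.  -0.4] w 0.0879 gf 0.0 t 4.53
{'fovy': 66.05902633730518, 'cx': 318.8069728338459, 'cy': 236.17253018353642, 'k1': -0.033783511825031795, 'world_to_cam': array([[ 9.89928311e-01, -1.41567923e-01,  6.80199576e-04,
        -5.45484441e-01],
       [ 1.34934490e-01,  9.42067881e-01, -3.07084340e-01,
        -4.12852514e-02],
       [ 4.28324979e-02,  3.04083264e-01,  9.51682061e-01,
        -4.81089820e-01],
       [ 0.00000000e+00,  0.00000000e+00,  0.00000000e+00,
         1.00000000e+00]])}
```

View pics/w2.png

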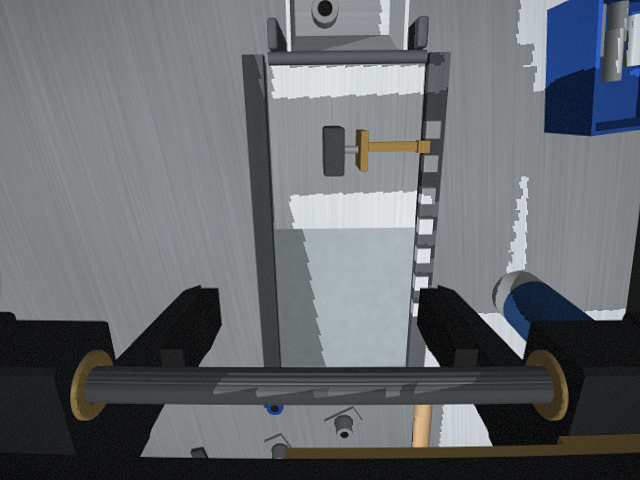

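Wrist view 2: the grip post top is at x 323–344, y 126–175. The brass tab plate top is at x 357–368, y 130–171. Rail corners are near (243,56), (267,367), (449,53) and (427,300). I'll backproject these.

```bash
cat >> h.py <<'E'
def ray_plane(info,uv,z):
    f=240/np.tan(np.radians(info["fovy"])/2)
    K=np.array([[f,0,info["cx"]],[0,f,info["cy"]],[0,0,1]])
    n=cv2.undistortPoints(np.float64(uv).reshape(-1,1,2),K,np.array([info["k1"],0,0,0.]))[:,0]
    W=np.array(info["world_to_cam"]);Rm=W[:3,:3];c=-Rm.T@W[:3,3]
    d=np.c_[n[:,0],-n[:,1],-np.ones(len(n))]@Rm
    return c+d*((z-c[2])/d[:,2])[:,None]
def proj(info,X):
    f=240/np.tan(np.radians(info["fovy"])/2);W=np.array(info["world_to_cam"])
    p=np.atleast_2d(X)@W[:3,:3].T+W[:3,3]; n=np.c_[p[:,0],-p[:,1]]/-p[:,2:]
    n=n*(1+info["k1"]*(n**2).sum(1,keepdims=True)); return n*f+[info["cx"],info["cy"]]
E
python3 - <<'E'
from h import *
i=camera_info("wrist")
print("post",ray_plane(i,[(323,126),(344,126),(344,175),(323,175)],.165).round(4))
print("tab",ray_plane(i,[(357,130),(368,130),(357,171),(368,171)],.161).round(4))
r=ray_plane(i,[(243,56),(267,367),(449,53),(429,300)],.117);print(r.round(4))
for a,b in((0,1),(2,3)): d=r[a]-r[b];print("yaw",np.arctan2(-d[0],d[1]))
obs=[("station",(.576,.017,.001)),("opening",(.583,.078,.108)),("cover_grip",(.578,.078,.143)),("pot_hinge",(.593,.146,.122)),("pot_bar",(.616,.292,.122)),
("station",(.573,.021,.001)),("opening",(.584,.083,.102)),("cover_grip",(.575,.08,.145)),("pot_hinge",(.595,.141,.125)),("pot_bar",(.606,.286,.122)),
("station",(.580,.019,.001)),("opening",(.588,.080,.103)),("cover_grip",(.58,.087,.147)),("pot_hinge",(.589,.146,.123)),("station",(.581,.022,.001)),("opening",(.587,.08,.104)),("cover_grip",(.575,.086,.145))]
y,t,e=fit(obs);print(y,t,world(P["cover_grip"],y,t))
for s in (1,-1): print(proj(i,[world((s*.085,.135,.117),y,t),world((s*.085,-.175,.105),y,t)]).round(0))
print(proj(i,[world(p,y,t) for p in((-.020,.078,.165),(-.020,.042,.165),(.014,.075,.161),(.014,.045,.161))]).round(0))
E
```

```text
post [[0.5685 0.1016 0.165 ]
 [0.5837 0.0994 0.165 ]
 [0.5794 0.0639 0.165 ]
 [0.5636 0.0661 0.165 ]]
tab [[0.5932 0.0951 0.161 ]
 [0.6013 0.094  0.161 ]
 [0.5898 0.0649 0.161 ]
 [0.5982 0.0637 0.161 ]]
[[ 0.5121  0.1644  0.117 ]
 [ 0.4763 -0.1337  0.117 ]
 [ 0.6787  0.1433  0.117 ]
 [ 0.6505 -0.0786  0.117 ]]
yaw -0.11956803457137871
yaw -0.1264603601907395
-0.12460644208120983 [ 5.77032802e-01  1.99824014e-02 -4.70588235e-04] [0.57804025 0.08032505 0.14452941]
[[448.  53.]
 [420. 365.]]
[[240.  56.]
 [265. 367.]]
[[321. 129.]
 [322. 178.]
 [367. 132.]
 [366. 172.]]
```

Emit:
step_arm(plan=[[0,0,-0.006,0.57,0.17,0,-1],[0,0,-0.006,0.57,0.17,0.4,-1],[0,0,-0.006,0.57,0.17,0.9,-1],[0,0,-0.006,0.57,0.17,0.9,-1],[0,0,-0.006,0.57,0.17,0.9,-1]])

```text
time_s: 5.15
eef_pos: [0.5802, 0.0822, 0.2103]
eef_rot: [0.0, 0.749, 0.663, 0.001]
force: [0.1, 0.1, -0.0]
gripper_width: 0.088
grip_force: 0.0
```

```bash
python3 - <<'E'
from h import *
tool_rows((.5792,.0817,.132),1.4488)
E
```

```text
shift [-0.006 -0.011  0.783] turn 0.0001 pos [0.5802 0.0822 0.2103] yaw 1.449 F [ 0.1  0.1 -0. ] w 0.088 gf 0.0 t 5.15
```

Emit:
step_arm(plan=[[0,0,0,-0.01,-0.01,0.4,-1],[0,0,0,-0.01,-0.01,0.78,-1],[0,0,0,-0.01,-0.01,0.78,-1]])

```text
time_s: 5.52
eef_pos: [0.5776, 0.0812, 0.1304]
eef_rot: [-0.001, 0.749, 0.663, -0.001]
force: [-0.2, -0.5, -0.3]
gripper_width: 0.088
grip_force: 0.0
```

Emit:
step_arm(plan=[[0,0,0,0,0,0,1],[0,0,0,0,0,0,1],[0,0,0,0,0,0,1],[0,0,0,0,0,0,1],[0,0,0,0,0,0,1]])

```text
time_s: 6.15
eef_pos: [0.5785, 0.0816, 0.131]
eef_rot: [0.0, 0.749, 0.663, 0.0]
force: [3.0, 0.0, 1.2]
gripper_width: 0.0403
grip_force: 1.7
```

Emit:
step_arm(plan=[[0,0,0,0,0,0,1],[0,0,0,0,0,0,1],[0,0,0,0,0,0,1]])

```text
time_s: 6.52
eef_pos: [0.5784, 0.0817, 0.131]
eef_rot: [-0.0, 0.749, 0.663, 0.0]
force: [-0.1, -0.2, 2.8]
gripper_width: 0.0261
grip_force: 30.0
```

Emit:
step_arm(plan=[[0,0,0,-0.1,0,0,1],[0,0,0,-0.25,0,0,1],[0,0,0,-0.4,0,0,1],[0,0,0,-0.55,0,0,1],[0,0,0,-0.7,0,0,1]])

```text
time_s: 7.15
eef_pos: [0.5694, 0.0109, 0.1309]
eef_rot: [-0.0, 0.749, 0.663, -0.0]
force: [-1.8, 3.7, 5.0]
gripper_width: 0.0262
grip_force: 30.0
```

Emit:
step_arm(plan=[[0,0,0,-0.15,0,0,1],[0,0,0,-0.3,0,0,1],[0,0,0,-0.45,0,0,1],[0,0,0,-0.6,0,0,1],[0,0,0,-0.7,0,0,1]])

```text
time_s: 7.78
eef_pos: [0.5607, -0.0577, 0.131]
eef_rot: [-0.001, 0.749, 0.662, 0.001]
force: [0.1, 29.1, 6.6]
gripper_width: 0.0265
grip_force: 30.0
```

Emit:
step_arm(plan=[[0,0,0,0,0,0,1],[0,0,0,0,0,0,1]])

```text
time_s: 8.02
eef_pos: [0.5608, -0.0573, 0.131]
eef_rot: [-0.001, 0.749, 0.663, 0.0]
force: [-2.2, 5.6, 6.1]
gripper_width: 0.0263
grip_force: 30.0
```

The cover is open: 140 mm of travel, and it reached the stop. I'll release it, lift, and go over the pot bar.

Emit:
step_arm(plan=[[0,0,0,0,0,0,0],[0,0,0,0,0,0,-0.6],[0,0,0,0,0,0,-1],[0,0,0,0,0,-0.3,-1],[0,0,0,0,0,-0.9,-1]])

```text
time_s: 8.65
eef_pos: [0.558, -0.0577, 0.2174]
eef_rot: [-0.003, 0.749, 0.663, -0.003]
force: [0.9, 0.2, -0.5]
gripper_width: 0.0742
grip_force: 0.0
```

Emit:
step_arm(plan=[[0,0,0,0.5,0,0,-1],[0,0,0,1,0,0,-1],[0,0,0,1,0,0,-1]])

```text
time_s: 9.02
eef_pos: [0.573, 0.044, 0.2202]
eef_rot: [-0.0, 0.747, 0.664, -0.0]
force: [0.1, -0.4, -0.5]
gripper_width: 0.0879
grip_force: 0.0
```

Emit:
step_arm(plan=[[0,0,0,0.5,0,0,0],[0,0,0,1,0,0,0.3],[0,0,0,1,0,0,0.3]])

```text
time_s: 9.4
eef_pos: [0.5852, 0.1424, 0.2199]
eef_rot: [-0.0, 0.748, 0.664, -0.001]
force: [-0.1, -0.5, -0.6]
gripper_width: 0.0604
grip_force: 0.0
```

Emit:
step_arm(plan=[[0,0,0,0.5,0,0,0.3],[0,0,0,1,0,0,0.3],[0,0,0,1,0,0,0.3]])

```text
time_s: 9.78
eef_pos: [0.5976, 0.241, 0.2199]
eef_rot: [-0.0, 0.748, 0.664, -0.001]
force: [-0.8, 0.7, 0.1]
gripper_width: 0.0319
grip_force: 0.0
```

```bash
python3 - <<'E'
from h import *
tool_rows((.6115,.2925,.2),1.449+np.pi/2)
cv2.imwrite("pics/w3.png",read_camera("wrist"))
for t in ("pot_hinge","pot_bar"):
    print(t,[(np.round(d["xyz"],3).tolist(),round(d["p"],2)) for d in spotter.landmark_of(t,"wrist")])
E
```

```text
shift [0.528 0.077 0.199] turn -0.499 pos [0.5976 0.241  0.2199] yaw 1.4521 F [-0.8  0.7  0.1] w 0.0319 gf 0.0 t 9.78
pot_hinge [([0.594, 0.147, 0.123], 0.83)]
pot_bar [([0.612, 0.288, 0.12], 0.79)]
```

View pics/w3.png

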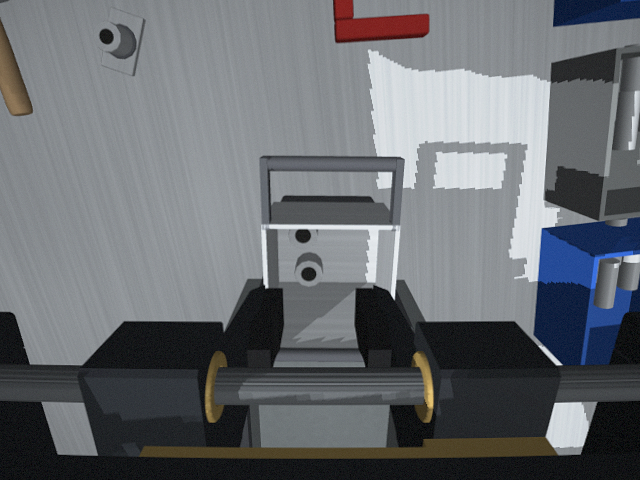

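Wrist view 3: two bushings at (303,236) and (309,273). The bar runs along row ~163 from x 262 to 404, and there's a grey bracket at (120,40).

```bash
python3 - <<'E'
from h import *
i=camera_info("wrist")
r=ray_plane(i,[(262,164),(404,163)],.123);print(r.round(4),r.mean(0),np.arctan2(r[1,1]-r[0,1],r[1,0]-r[0,0]))
print(ray_plane(i,[(120,40),(106,37)],.03).round(4))
E
```

```text
[[0.5672 0.2945 0.123 ]
 [0.6595 0.2839 0.123 ]] [0.61335763 0.28918514 0.123     ] -0.11485731327225107
[[0.4511 0.4013 0.03  ]
 [0.4399 0.4052 0.03  ]]
```

Emit:
step_arm(plan=[[0,0,-0.058,0.55,0.07,0,0.3],[0,0,-0.116,0.55,0.07,0,0.3],[0,0,-0.174,0.55,0.07,0,0.3],[0,0,-0.232,0.55,0.07,0,0.3],[0,0,-0.29,0.55,0.07,0,0.3]])

```text
time_s: 10.55
eef_pos: [0.6114, 0.2916, 0.2206]
eef_rot: [0.0, 0.379, 0.926, -0.001]
force: [-0.7, -0.6, -0.1]
gripper_width: 0.0306
grip_force: 0.0
```

Emit:
step_arm(plan=[[0,0,-0.058,0,0,0,0.3],[0,0,-0.116,0,0,0,0.3],[0,0,-0.174,0,0,0,0.3],[0,0,-0.209,0,0,0,0.3],[0,0,-0.209,0,0,0,0.3]])

```text
time_s: 11.18
eef_pos: [0.6115, 0.292, 0.2207]
eef_rot: [-0.0, 0.064, 0.998, -0.0]
force: [-0.2, 0.4, 0.5]
gripper_width: 0.0303
grip_force: 0.0
```

```bash
python3 - <<'E'
from h import *
tool_rows((.6115,.2925,.2),1.449+np.pi/2)
E
```

```text
shift [0.    0.006 0.207] turn -0.0018 pos [0.6115 0.292  0.2207] yaw 3.0141 F [-0.2  0.4  0.5] w 0.0303 gf 0.0 t 11.18
```

Emit:
step_arm(plan=[[0,0,0,0,-0.02,0.5,0.3],[0,0,0,0,-0.02,0.85,0.3],[0,0,0,0,-0.02,0.85,0.3]])

```text
time_s: 11.55
eef_pos: [0.6084, 0.2898, 0.1318]
eef_rot: [-0.003, 0.063, 0.998, -0.002]
force: [-0.4, 0.1, -0.3]
gripper_width: 0.0311
grip_force: 0.0
```

Emit:
step_arm(plan=[[0,0,0,0,0,0.1,0.3],[0,0,0,0,0,0.2,0.3],[0,0,0,0,0,0.34,0.3],[0,0,0,0,0,0.34,0.3]])

```text
time_s: 12.05
eef_pos: [0.61, 0.2918, 0.1002]
eef_rot: [-0.001, 0.062, 0.998, -0.001]
force: [-0.2, -0.2, 0.2]
gripper_width: 0.0309
grip_force: 0.0
```

Emit:
step_arm(plan=[[0,0,0,0,0,0,1],[0,0,0,0,0,0,1],[0,0,0,0,0,0,1],[0,0,0,0,0,0,1]])

```text
time_s: 12.55
eef_pos: [0.6112, 0.2911, 0.1023]
eef_rot: [0.0, 0.062, 0.998, -0.001]
force: [-1.0, -5.5, 3.3]
gripper_width: 0.0086
grip_force: 29.2
```

Emit:
step_arm(plan=[[0,0,0,0,0,-0.145,1],[0,0,0,0,-0.017,-0.289,1],[0,0,0,0,-0.047,-0.431,1],[0,0,0,0,-0.091,-0.569,1],[0,0,0,0,-0.149,-0.702,1]])

```text
time_s: 13.18
eef_pos: [0.6091, 0.2761, 0.1711]
eef_rot: [-0.0, 0.062, 0.998, -0.001]
force: [4.3, -6.5, -7.7]
gripper_width: 0.0082
grip_force: 30.3
```

Emit:
step_arm(plan=[[0,0,0,0,-0.07,-0.127,1],[0,0,0,0,-0.153,-0.246,1],[0,0,0,0,-0.247,-0.356,1],[0,0,0,0,-0.352,-0.456,1],[0,0,0,0,-0.467,-0.545,1]])

```text
time_s: 13.8
eef_pos: [0.6031, 0.2291, 0.2236]
eef_rot: [-0.001, 0.062, 0.998, -0.002]
force: [7.4, -5.9, -16.3]
gripper_width: 0.0072
grip_force: 30.9
```

Emit:
step_arm(plan=[[0,0,0,0,-0.123,-0.078,1],[0,0,0,0,-0.253,-0.142,1],[0,0,0,0,-0.388,-0.194,1],[0,0,0,0,-0.528,-0.231,1],[0,0,0,0,-0.672,-0.255,1]])

```text
time_s: 14.42
eef_pos: [0.5941, 0.1646, 0.2482]
eef_rot: [-0.002, 0.062, 0.998, 0.0]
force: [6.2, 1.6, -14.5]
gripper_width: 0.0071
grip_force: 30.8
```

Emit:
step_arm(plan=[[0,0,0,0,-0.144,-0.009,1],[0,0,0,0,-0.289,0,1],[0,0,0,0,-0.433,0.02,1],[0,0,0,0,-0.574,0.055,1],[0,0,0,0,-0.711,0.105,1]])

```text
time_s: 15.05
eef_pos: [0.585, 0.0961, 0.2396]
eef_rot: [-0.001, 0.062, 0.998, 0.002]
force: [1.6, 7.4, -11.6]
gripper_width: 0.0072
grip_force: 30.6
```

Emit:
step_arm(plan=[[0,0,0,0,-0.13,0.07,1],[0,0,0,0,-0.13,0.07,1],[0,0,0,0,-0.13,0.07,1],[0,0,0,0,-0.13,0.07,1],[0,0,0,0,-0.13,0.07,1]])

```text
time_s: 15.68
eef_pos: [0.5833, 0.0828, 0.2331]
eef_rot: [-0.002, 0.062, 0.998, 0.001]
force: [0.3, 5.5, -9.1]
gripper_width: 0.0073
grip_force: 30.4
```

```bash
python3 - <<'E'
from h import *
tool_rows((.6115,.2925,.2),3.0141)
a=cv2.resize(read_camera("side")[140:300,240:440],(800,600)[:2] if 0 else (750,600),interpolation=cv2.INTER_CUBIC)
cv2.imwrite("pics/pot.png",a)
E
```

```text
shift [-0.022  2.115  0.335] turn 0.0012 pos [0.5833 0.0828 0.2331] yaw 3.0179 F [ 0.3  5.5 -9.1] w 0.0073 gf 30.4 t 15.68
```

View pics/pot.png

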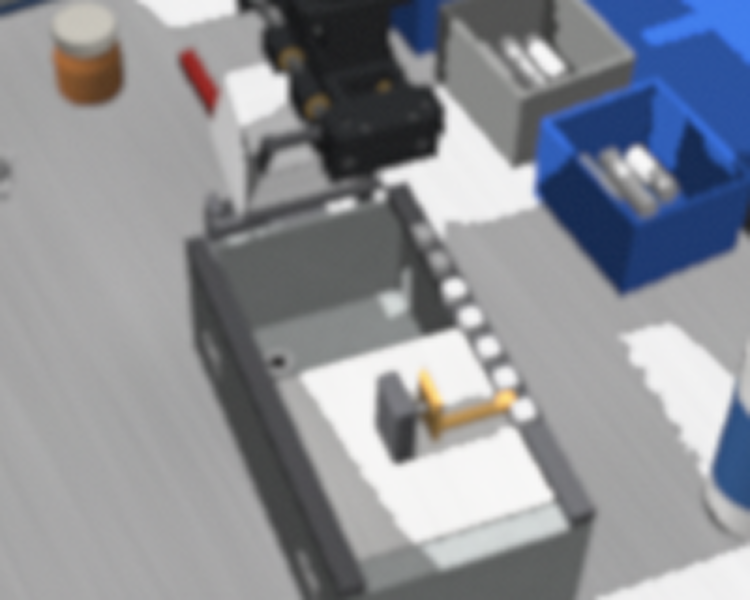

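The pot is well tipped, and one bushing shows in the case at crop (278,362). I'll push to the stop briefly, hold, then swing back.

Emit:
step_arm(plan=[[0,0,0,0,-0.05,0.03,1],[0,0,0,0,-0.05,0.03,1],[0,0,0,0,-0.05,0.03,1],[0,0,0,0,-0.05,0.03,1],[0,0,0,0,0,0,1]])

```text
time_s: 16.35
eef_pos: [0.5833, 0.0826, 0.233]
eef_rot: [-0.002, 0.062, 0.998, 0.001]
force: [1.0, 6.0, -12.9]
gripper_width: 0.0072
grip_force: 30.6
```

```bash
python3 - <<'E'
from h import *
tool_rows((.6115,.2925,.2),3.0141)
for c in("side","top"):
  read_camera(c);print(c,[(np.round(d["xyz"],3).tolist(),round(d["p"],2)) for d in spotter.landmark_of("bushing0",c)])
E
```

```text
shift [-0.021  2.117  0.334] turn 0.0011 pos [0.5833 0.0826 0.233 ] yaw 3.0175 F [  1.    6.  -12.9] w 0.0072 gf 30.6 t 16.35
side [([0.593, 0.145, 0.123], 0.31), ([0.558, -0.058, 0.143], 0.24)]
top [([0.551, 0.098, 0.026], 0.5)]
```

Emit:
step_arm(plan=[[0,0,0,0,0.131,-0.062,1],[0,0,0,0,0.268,-0.109,1],[0,0,0,0,0.409,-0.143,1],[0,0,0,0,0.553,-0.163,1],[0,0,0,0,0.698,-0.169,1]])

```text
time_s: 17.18
eef_pos: [0.5919, 0.1503, 0.2498]
eef_rot: [-0.002, 0.062, 0.998, -0.001]
force: [-2.1, -1.3, -21.5]
gripper_width: 0.0071
grip_force: 31.4
```

Emit:
step_arm(plan=[[0,0,0,0,0.144,0.009,1],[0,0,0,0,0.288,0.033,1],[0,0,0,0,0.428,0.07,1],[0,0,0,0,0.563,0.122,1],[0,0,0,0,0.693,0.186,1]])

```text
time_s: 17.8
eef_pos: [0.6007, 0.2178, 0.2334]
eef_rot: [-0.001, 0.062, 0.998, -0.002]
force: [-6.9, -6.5, -14.1]
gripper_width: 0.0083
grip_force: 30.8
```

Emit:
step_arm(plan=[[0,0,0,0,0.123,0.078,1],[0,0,0,0,0.238,0.167,1],[0,0,0,0,0.343,0.267,1],[0,0,0,0,0.437,0.377,1],[0,0,0,0,0.52,0.496,1]])

```text
time_s: 18.42
eef_pos: [0.6077, 0.2695, 0.1857]
eef_rot: [-0.001, 0.062, 0.998, -0.002]
force: [-10.6, -10.4, -6.9]
gripper_width: 0.0081
grip_force: 30.4
```

Emit:
step_arm(plan=[[0,0,0,0,0.07,0.127,1],[0,0,0,0,0.128,0.26,1],[0,0,0,0,0.172,0.398,1],[0,0,0,0,0.202,0.54,1],[0,0,0,0,0.218,0.684,1]])

```text
time_s: 19.05
eef_pos: [0.6113, 0.2909, 0.1183]
eef_rot: [0.0, 0.062, 0.998, -0.002]
force: [-11.0, -12.0, -0.4]
gripper_width: 0.0086
grip_force: 29.5
```

Emit:
step_arm(plan=[[0,0,0,0,0,0.07,1],[0,0,0,0,0,0.14,1],[0,0,0,0,0,0.14,1]])

```text
time_s: 19.42
eef_pos: [0.6114, 0.2912, 0.1043]
eef_rot: [0.0, 0.062, 0.998, -0.001]
force: [-11.1, -9.3, -1.3]
gripper_width: 0.0083
grip_force: 29.6
```

Emit:
step_arm(plan=[[0,0,0,0,0,0,0.3],[0,0,0,0,0,0,0.3],[0,0,0,0,0,0,0.3],[0,0,0,0,0,-0.3,0.3],[0,0,0,0,0,-0.9,0.3]])

```text
time_s: 20.05
eef_pos: [0.6099, 0.292, 0.1895]
eef_rot: [-0.002, 0.062, 0.998, -0.001]
force: [0.0, 0.4, 0.6]
gripper_width: 0.0307
grip_force: 0.0
```

Emit:
step_arm(plan=[[0,0,0,0.4,0.4,0,-1],[0,0,0,0.8,0.9,0,-1],[0,0,0,0.9,0.95,0,-1],[0,0,0,0.9,0.95,0,-1]])

```text
time_s: 20.55
eef_pos: [0.5335, 0.3986, 0.1917]
eef_rot: [0.001, 0.061, 0.998, 0.0]
force: [0.5, -0.2, 0.6]
gripper_width: 0.0686
grip_force: 0.0
```

```bash
python3 - <<'E'
from h import *
tool_rows((.438,.409,.2),3.018)
S={}
for c in("wrist","top","side"):
  cv2.imwrite(f"pics/{c}4.png",read_camera(c))
  for n in("bracket0","bushing0","pot_bar"):
    print(c,n,[(np.round(d["xyz"],3).tolist(),round(d["p"],2)) for d in spotter.landmark_of(n,c)])
w=cv2.imread("pics/wrist4.png");t=cv2.imread("pics/top4.png")[190:310,150:500]
t=cv2.resize(t,(800,274),interpolation=cv2.INTER_CUBIC);w=cv2.resize(w,(400,300))
o=np.zeros((580,800,3),np.uint8);o[:274]=t;o[278:578,:400]=w
s=cv2.imread("pics/side4.png")[150:300,250:450];o[278:578,400:]=cv2.resize(s,(400,300))
cv2.imwrite("pics/m4.png",o)
E
```

```text
shift [ 0.96  -0.013 -0.085] turn 0.0005 pos [0.5335 0.3986 0.1917] yaw 3.0196 F [ 0.5 -0.2  0.6] w 0.0686 gf 0.0 t 20.55
wrist bracket0 [([0.438, 0.407, 0.0], 0.76)]
wrist bushing0 []
wrist pot_bar []
top bracket0 [([0.439, 0.406, 0.002], 0.65), ([0.539, -0.329, -0.001], 0.61), ([0.446, -0.27, 0.002], 0.61), ([0.586, 0.081, 0.104], 0.59), ([0.438, -0.371, -0.003], 0.56), ([0.535, -0.445, 0.002], 0.53), ([0.794, -0.149, -0.004], 0.47)]
top bushing0 [([0.591, 0.032, 0.02], 0.49), ([0.552, 0.097, 0.029], 0.4)]
top pot_bar [([0.607, 0.287, 0.123], 0.64)]
side bracket0 [([0.437, -0.369, 0.002], 0.74), ([0.541, -0.332, 0.002], 0.73), ([0.536, -0.445, -0.001], 0.69), ([0.446, -0.267, 0.001], 0.55), ([0.444, 0.411, 0.004], 0.54)]
side bushing0 [([0.538, -0.448, -0.002], 0.58), ([0.55, 0.102, 0.022], 0.42), ([0.592, 0.147, 0.125], 0.25), ([0.574, 0.022, 0.0], 0.21)]
side pot_bar [([0.614, 0.293, 0.122], 0.68)]
```

View pics/m4.png

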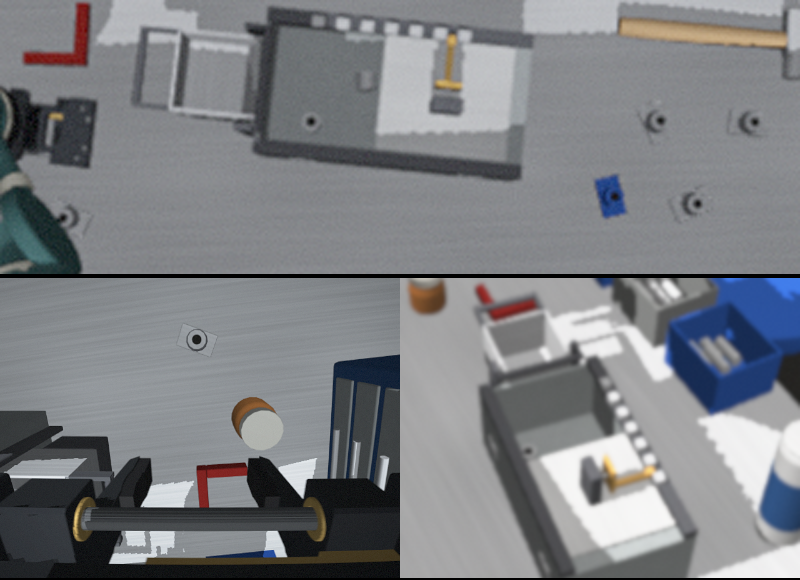

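Top crop: both bushings are in the case at (311,121) and (366,80), and the pot is empty and upright. The brackets are at (67,217), (655,120), (748,122) and (692,203). The piece at (610,196) is blue, so I leave it. The wrist inset shows the bracket boss at full-frame pixel (314,99).

```bash
cat >> h.py <<'E'
def tri(views):
    "least-squares meeting point of pixel rays [(info,uv),...]"
    A=np.zeros((3,3));b=np.zeros(3)
    for i,uv in views:
        p,q=ray_plane(i,[uv],0.)[0],ray_plane(i,[uv],.1)[0];d=(q-p)/np.linalg.norm(q-p)
        N=np.eye(3)-np.outer(d,d);A+=N;b+=N@p
    return np.linalg.solve(A,b)
E
python3 - <<'E'
from h import *
i=camera_info("wrist")
print(ray_plane(i,[(314,99)],.03), tri([(i,(314,99)),(camera_info("top"),(179.3,285))]))
tool_rows((.438,.407,.11),None)
E
```

```text
[[0.44088297 0.40668064 0.03      ]] [0.43828587 0.40670763 0.0023111 ]
shift [ 0.961 -0.023  0.807] turn 0 pos [0.5337 0.3973 0.1906] yaw 3.0169 F [ 0.2 -0.2  0.4] w 0.0881 gf 0.0 t 21.15
```

Emit:
step_arm(plan=[[0,0,0,0.5,-0.02,0,-1],[0,0,0,0.95,-0.03,0.3,-1],[0,0,0,0.95,-0.03,0.8,-1],[0,0,0,0.95,-0.03,0.8,-1],[0,0,0,0.95,-0.03,0.8,-1]])

```text
time_s: 21.78
eef_pos: [0.4398, 0.407, 0.112]
eef_rot: [0.001, 0.062, 0.998, 0.001]
force: [0.4, 1.0, -0.6]
gripper_width: 0.088
grip_force: 0.0
```

```bash
python3 - <<'E'
from h import *
tool_rows((.439,.4065,.012),None)
cv2.imwrite("pics/w5.png",read_camera("wrist"))
print([(np.round(d["xyz"],3).tolist(),round(d["p"],2)) for d in spotter.landmark_of("bracket0","wrist")])
E
```

```text
shift [ 0.009 -0.007  1.   ] turn 0 pos [0.4398 0.407  0.112 ] yaw 3.0171 F [ 0.4  1.  -0.6] w 0.088 gf 0.0 t 21.77
[([0.439, 0.406, -0.001], 0.67)]
```

Emit:
step_arm(plan=[[0,0,0,0.01,0,0.5,-1],[0,0,0,0.01,0,0.9,-1],[0,0,0,0.01,0,1,-1],[0,0,0,0.01,0,1,0.3]])

```text
time_s: 22.38
eef_pos: [0.4388, 0.407, 0.0117]
eef_rot: [0.0, 0.062, 0.998, 0.0]
force: [0.3, 0.4, 0.1]
gripper_width: 0.0801
grip_force: 0.0
```

Emit:
step_arm(plan=[[0,0,0,0,0,0,1],[0,0,0,0,0,0,1],[0,0,0,0,0,0,1],[0,0,0,0,0,0,1],[0,0,0,0,0,0,1]])

```text
time_s: 23.0
eef_pos: [0.4378, 0.4066, 0.0108]
eef_rot: [0.0, 0.062, 0.998, 0.0]
force: [-0.7, -0.3, 0.9]
gripper_width: 0.0306
grip_force: 0.0
```

Emit:
step_arm(plan=[[0,0,0,0,0,-0.2,1],[0,0,0,0,0,-0.6,1],[0,0,0,0,0,-1,1],[0,0,0,0,0,-1,1]])

```text
time_s: 23.5
eef_pos: [0.4405, 0.4089, 0.1161]
eef_rot: [0.003, 0.062, 0.998, 0.003]
force: [0.5, 0.6, -1.0]
gripper_width: 0.0225
grip_force: 30.0
```

Emit:
step_arm(plan=[[0,0,0,0,0,-0.5,1],[0,0,0,0,0,-0.9,1],[0,0,0,0,0,-0.9,1]])

```text
time_s: 23.88
eef_pos: [0.4394, 0.4079, 0.204]
eef_rot: [0.002, 0.062, 0.998, 0.002]
force: [-0.0, -0.3, -1.4]
gripper_width: 0.0228
grip_force: 30.0
```

Emit:
step_arm(plan=[[0,0,0,-0.3,-0.4,0,1],[0,0,0,-0.54,-0.8,0,1],[0,0,0,-0.54,-0.8,0,1]])

```text
time_s: 24.25
eef_pos: [0.481, 0.3172, 0.1976]
eef_rot: [-0.002, 0.064, 0.998, -0.002]
force: [0.1, 0.3, -0.7]
gripper_width: 0.0227
grip_force: 30.0
```

Emit:
step_arm(plan=[[0,0,0,-0.3,-0.4,0,1],[0,0,0,-0.54,-0.8,0,1],[0,0,0,-0.54,-0.8,0,1]])

```text
time_s: 24.62
eef_pos: [0.5249, 0.2324, 0.1985]
eef_rot: [-0.001, 0.064, 0.998, -0.001]
force: [0.0, -0.1, -1.5]
gripper_width: 0.0224
grip_force: 30.0
```

Emit:
step_arm(plan=[[0,0,0,-0.3,-0.4,0,1],[0,0,0,-0.54,-0.8,0,1],[0,0,0,-0.54,-0.8,0,1]])

```text
time_s: 25.0
eef_pos: [0.5688, 0.1473, 0.1991]
eef_rot: [-0.001, 0.063, 0.998, -0.0]
force: [0.1, 0.1, -0.8]
gripper_width: 0.0226
grip_force: 30.0
```

Emit:
step_arm(plan=[[0,0,0,-0.3,-0.4,0,1],[0,0,0,-0.54,-0.8,0,1],[0,0,0,-0.54,-0.8,0,1]])

```text
time_s: 25.38
eef_pos: [0.6126, 0.0619, 0.1995]
eef_rot: [-0.001, 0.063, 0.998, 0.0]
force: [-0.0, 0.4, -0.7]
gripper_width: 0.0227
grip_force: 30.0
```

```bash
python3 - <<'E'
from h import *
tool_rows((.6136,.0625,.085),None)
E
```

```text
shift [-0.01   0.007  1.145] turn 0 pos [0.6126 0.0619 0.1995] yaw 3.0152 F [-0.   0.4 -0.7] w 0.0227 gf 30.0 t 25.38
```

Emit:
step_arm(plan=[[0,0,0,0,0,0.5,1],[0,0,0,0,0,1,1],[0,0,0,0,0,1,1]])

```text
time_s: 25.75
eef_pos: [0.6069, 0.0643, 0.0951]
eef_rot: [-0.006, 0.061, 0.998, -0.0]
force: [0.4, -0.0, -1.3]
gripper_width: 0.0227
grip_force: 30.0
```

Emit:
step_arm(plan=[[0,0,0,0,0,0.15,1],[0,0,0,0,0,0.15,1],[0,0,0,0,0,0.15,0],[0,0,0,0,0,0.15,0],[0,0,0,0,0,0.15,0]])

```text
time_s: 26.38
eef_pos: [0.6132, 0.0622, 0.0868]
eef_rot: [0.001, 0.062, 0.998, 0.0]
force: [0.3, -0.4, -0.4]
gripper_width: 0.044
grip_force: 0.0
```

Emit:
step_arm(plan=[[0,0,0,0,0,-0.5,0],[0,0,0,0,0,-1,0],[0,0,0,0,0,-1,0]])

```text
time_s: 26.75
eef_pos: [0.6164, 0.0624, 0.192]
eef_rot: [0.005, 0.062, 0.998, 0.001]
force: [0.2, 0.5, 0.5]
gripper_width: 0.0441
grip_force: 0.0
```

Emit:
step_arm(plan=[[0,0,0,0,-0.5,-0.2,-1],[0,0,0,0,-1,-0.2,-1],[0,0,0,0,-1,-0.2,-1]])

```text
time_s: 27.12
eef_pos: [0.5992, -0.0399, 0.2049]
eef_rot: [-0.001, 0.064, 0.998, -0.0]
force: [0.1, -1.0, -0.3]
gripper_width: 0.072
grip_force: 0.0
```

Emit:
step_arm(plan=[[0,0,0,-0.1,-0.5,0,-1],[0,0,0,-0.1,-1,0,-1],[0,0,0,-0.1,-1,0,-1]])

```text
time_s: 27.5
eef_pos: [0.5969, -0.1394, 0.2044]
eef_rot: [-0.001, 0.064, 0.998, 0.0]
force: [-0.7, 0.4, -0.3]
gripper_width: 0.0884
grip_force: 0.0
```

Emit:
step_arm(plan=[[0,0,0,-0.1,-0.5,0,-1],[0,0,0,-0.1,-1,0,-1],[0,0,0,-0.1,-1,0,-1]])

```text
time_s: 27.88
eef_pos: [0.5949, -0.2391, 0.2047]
eef_rot: [-0.001, 0.063, 0.998, 0.0]
force: [-0.3, 1.2, 0.8]
gripper_width: 0.0884
grip_force: 0.0
```

Emit:
step_arm(plan=[[0,0,0,-0.1,-0.5,0,-1],[0,0,0,-0.1,-1,0,-1],[0,0,0,-0.1,-1,0,-1]])

```text
time_s: 28.25
eef_pos: [0.5928, -0.339, 0.2048]
eef_rot: [-0.0, 0.063, 0.998, 0.0]
force: [0.5, 1.4, -0.0]
gripper_width: 0.0883
grip_force: 0.0
```

```bash
python3 - <<'E'
from h import *
tool_rows((.54,-.331,.11),None)
for c in("wrist","top"):
  cv2.imwrite(f"pics/{c}6.png",read_camera(c))
  for n in("bracket0","bushing0"):
    print(c,n,[(np.round(d["xyz"],3).tolist(),round(d["p"],2)) for d in spotter.landmark_of(n,c)])
o=np.zeros((600,800,3),np.uint8)
o[:300,:400]=cv2.resize(cv2.imread("pics/wrist6.png"),(400,300));t=cv2.imread("pics/top6.png")[180:300,240:500]
o[300:600,:650]=cv2.resize(t,(650,300),interpolation=cv2.INTER_CUBIC)
cv2.imwrite("pics/m6.png",o)
E
```

```text
shift [0.533 0.012 0.948] turn 0 pos [ 0.5928 -0.339   0.2048] yaw 3.0152 F [ 0.5  1.4 -0. ] w 0.0883 gf 0.0 t 28.25
wrist bracket0 [([0.545, -0.326, -0.002], 0.89), ([0.439, -0.371, 0.002], 0.69), ([0.451, -0.269, 0.003], 0.64), ([0.534, -0.453, 0.004], 0.58)]
wrist bushing0 []
top bracket0 [([0.619, 0.061, 0.012], 0.76), ([0.446, -0.268, 0.0], 0.68), ([0.535, -0.446, 0.001], 0.64), ([0.539, -0.33, 0.002], 0.45)]
top bushing0 [([0.797, -0.153, 0.001], 0.62), ([0.589, 0.029, 0.016], 0.59), ([0.551, 0.098, 0.028], 0.55), ([0.649, -0.403, 0.001], 0.53)]
```

View pics/m6.png

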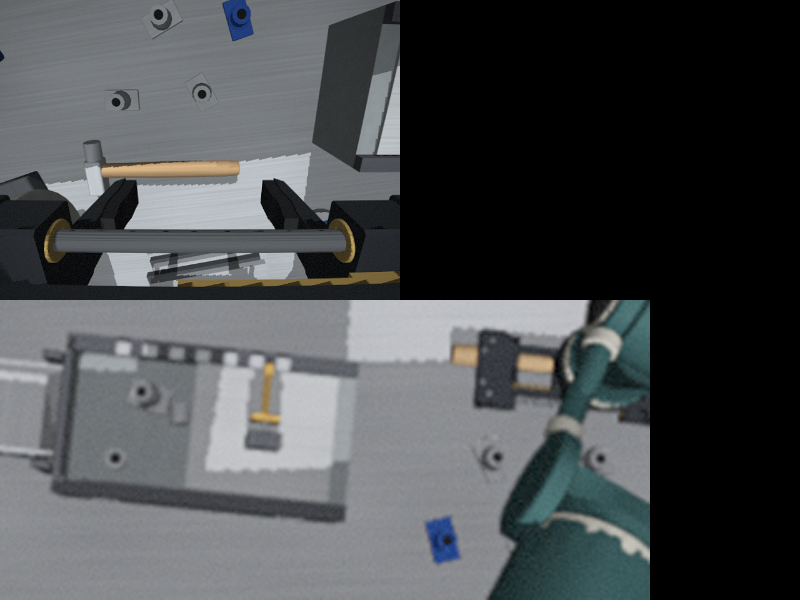

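Wrist inset: grey brackets have their bosses at (202,93), (120,101) and (159,15). The blue look-alike at (238,14) is excluded. The first bracket is in the case, shown in the top crop at (143,392).

```bash
python3 - <<'E'
from h import *
i=camera_info("wrist")
print(ray_plane(i,[(323,150),(192,162),(254,24)],.03).round(4))
tool_rows((.5415,-.3295,.11),None)
E
```

```text
[[ 0.5415 -0.3248  0.03  ]
 [ 0.5374 -0.4385  0.03  ]
 [ 0.4386 -0.3667  0.03  ]]
shift [0.521 0.005 0.956] turn 0 pos [ 0.5932 -0.3364  0.2056] yaw 3.0193 F [ 0.2 -0.3 -0.3] w 0.0881 gf 0.0 t 28.55
```

Emit:
step_arm(plan=[[0,0,0,0.4,0.02,0.1,-1],[0,0,0,0.52,0.02,0.5,-1],[0,0,0,0.52,0.02,0.95,-1],[0,0,0,0.52,0.02,0.95,-1],[0,0,0,0.52,0.02,0.95,-1]])

```text
time_s: 29.18
eef_pos: [0.5425, -0.3299, 0.1122]
eef_rot: [0.001, 0.062, 0.998, -0.0]
force: [-0.4, -0.0, 1.0]
gripper_width: 0.088
grip_force: 0.0
```

Emit:
step_arm(plan=[[0,0,0,0,0,0.5,-1],[0,0,0,0,0,0.9,-1],[0,0,0,0,0,0.98,-0.2],[0,0,0,0,0,0.98,0.3]])

```text
time_s: 29.68
eef_pos: [0.5428, -0.3307, 0.0145]
eef_rot: [0.001, 0.062, 0.998, -0.001]
force: [-0.1, -0.3, 1.0]
gripper_width: 0.0704
grip_force: 0.0
```

Emit:
step_arm(plan=[[0,0,0,0,0,0,1],[0,0,0,0,0,0,1],[0,0,0,0,0,0,1],[0,0,0,0,0,0,1],[0,0,0,0,0,0,1]])

```text
time_s: 30.3
eef_pos: [0.5414, -0.3299, 0.0129]
eef_rot: [0.0, 0.062, 0.998, 0.0]
force: [0.3, 1.0, 1.5]
gripper_width: 0.0233
grip_force: 30.1
```

Emit:
step_arm(plan=[[0,0,0,0,0,0,1],[0,0,0,0,0,-0.3,1],[0,0,0,0,0,-0.7,1],[0,0,0,0,0,-1,1],[0,0,0,0,0,-1,1]])

```text
time_s: 30.92
eef_pos: [0.5432, -0.3312, 0.1154]
eef_rot: [0.002, 0.062, 0.998, -0.001]
force: [-0.0, -0.1, -1.7]
gripper_width: 0.0229
grip_force: 30.1
```

Emit:
step_arm(plan=[[0,0,0,0,0,-0.5,1],[0,0,0,0,0,-1,1],[0,0,0,0,0,-1,1]])

```text
time_s: 31.3
eef_pos: [0.5434, -0.3314, 0.2161]
eef_rot: [0.003, 0.062, 0.998, -0.002]
force: [0.0, 0.5, -1.6]
gripper_width: 0.0233
grip_force: 30.1
```

```bash
python3 - <<'E'
from h import *
tool_rows((.554,.0698,.215),None)
E
```

```text
shift [ 0.392  3.994 -0.004] turn 0 pos [ 0.5434 -0.3314  0.2161] yaw 3.0174 F [ 0.   0.5 -1.6] w 0.0233 gf 30.1 t 31.3
```

Emit:
step_arm(plan=[[0,0,0,0.05,0.5,0,1],[0,0,0,0.1,1,0,1],[0,0,0,0.1,1,0,1]])

```text
time_s: 31.68
eef_pos: [0.542, -0.2258, 0.2089]
eef_rot: [-0.003, 0.06, 0.998, 0.002]
force: [0.8, 0.4, -2.1]
gripper_width: 0.0232
grip_force: 30.1
```

Emit:
step_arm(plan=[[0,0,0,0.05,0.5,0,1],[0,0,0,0.1,1,0,1],[0,0,0,0.1,1,0,1]])

```text
time_s: 32.05
eef_pos: [0.5452, -0.1269, 0.2101]
eef_rot: [-0.002, 0.06, 0.998, 0.001]
force: [0.3, -0.1, -0.7]
gripper_width: 0.023
grip_force: 30.1
```

Emit:
step_arm(plan=[[0,0,0,0.05,0.5,0,1],[0,0,0,0.1,1,0,1],[0,0,0,0.1,1,0,1]])

```text
time_s: 32.42
eef_pos: [0.5483, -0.0274, 0.211]
eef_rot: [-0.001, 0.061, 0.998, -0.0]
force: [-0.2, 0.1, -2.1]
gripper_width: 0.0234
grip_force: 30.1
```

Emit:
step_arm(plan=[[0,0,0,0.05,0.5,0,1],[0,0,0,0.1,1,0,1],[0,0,0,0.1,1,0,1],[0,0,0,0.1,1,0,1]])

```text
time_s: 32.92
eef_pos: [0.5513, 0.0701, 0.2117]
eef_rot: [-0.001, 0.062, 0.998, -0.001]
force: [-0.1, 0.2, -1.8]
gripper_width: 0.0232
grip_force: 30.1
```

```bash
python3 - <<'E'
from h import *
tool_rows((.554,.0698,.085),None)
E
```

```text
shift [-0.029  0.002  1.267] turn 0 pos [0.5513 0.0701 0.2117] yaw 3.017 F [-0.1  0.2 -1.8] w 0.0232 gf 30.1 t 32.92
```

Emit:
step_arm(plan=[[0,0,0,-0.03,0,0.5,1],[0,0,0,-0.03,0,1,1],[0,0,0,-0.03,0,1,1]])

```text
time_s: 33.3
eef_pos: [0.55, 0.069, 0.1079]
eef_rot: [-0.005, 0.063, 0.998, -0.001]
force: [0.4, 0.5, -0.3]
gripper_width: 0.0231
grip_force: 30.1
```

Emit:
step_arm(plan=[[0,0,0,0,0,0.27,1],[0,0,0,0,0,0.27,1],[0,0,0,0,0,0.27,0],[0,0,0,0,0,0.27,0],[0,0,0,0,0,0.27,0]])

```text
time_s: 33.92
eef_pos: [0.5552, 0.0716, 0.0872]
eef_rot: [0.001, 0.062, 0.998, 0.0]
force: [-0.1, 0.0, 0.4]
gripper_width: 0.044
grip_force: 0.0
```

Emit:
step_arm(plan=[[0,0,0,0,0,-0.5,0],[0,0,0,0,0,-1,0],[0,0,0,0,0,-1,0]])

```text
time_s: 34.3
eef_pos: [0.5581, 0.072, 0.1918]
eef_rot: [0.005, 0.062, 0.998, 0.001]
force: [0.2, -0.4, -0.3]
gripper_width: 0.0445
grip_force: 0.0
```

Emit:
step_arm(plan=[[0,0,0,0,-0.5,-0.25,-1],[0,0,0,-0.1,-1,-0.25,-1],[0,0,0,-0.1,-1,-0.25,-1]])

```text
time_s: 34.67
eef_pos: [0.5515, -0.0316, 0.2103]
eef_rot: [-0.0, 0.064, 0.998, -0.0]
force: [0.2, 1.1, -0.1]
gripper_width: 0.0721
grip_force: 0.0
```

Emit:
step_arm(plan=[[0,0,0,-0.1,-0.5,0,-1],[0,0,0,-0.1,-1,0,-1],[0,0,0,-0.1,-1,0,-1]])

```text
time_s: 35.05
eef_pos: [0.5484, -0.131, 0.2095]
eef_rot: [-0.001, 0.064, 0.998, 0.0]
force: [-0.0, 0.1, 0.7]
gripper_width: 0.0882
grip_force: 0.0
```

Emit:
step_arm(plan=[[0,0,0,-0.1,-0.5,0,-1],[0,0,0,-0.1,-1,0,-1],[0,0,0,-0.1,-1,0,-1]])

```text
time_s: 35.42
eef_pos: [0.5465, -0.2307, 0.2098]
eef_rot: [-0.001, 0.063, 0.998, 0.0]
force: [0.1, 1.1, -0.2]
gripper_width: 0.0882
grip_force: 0.0
```

Emit:
step_arm(plan=[[0,0,0,-0.1,-0.5,0,-1],[0,0,0,-0.1,-1,0,-1],[0,0,0,-0.1,-1,0,-1]])

```text
time_s: 35.8
eef_pos: [0.5445, -0.3307, 0.2099]
eef_rot: [-0.0, 0.063, 0.998, 0.0]
force: [-0.5, 1.2, 0.2]
gripper_width: 0.0877
grip_force: 0.0
```

Emit:
step_arm(plan=[[0,0,0,-0.1,-0.5,0,-1],[0,0,0,-0.1,-1,0,-1],[0,0,0,-0.1,-1,0,-1]])

```text
time_s: 36.17
eef_pos: [0.5423, -0.4308, 0.2099]
eef_rot: [-0.0, 0.063, 0.998, 0.001]
force: [0.1, 1.3, 0.3]
gripper_width: 0.0878
grip_force: 0.0
```

```bash
python3 - <<'E'
from h import *
tool_rows((.5365,-.443,.11),None)
for c in("wrist","top"):
  cv2.imwrite(f"pics/{c}7.png",read_camera(c))
  for n in("bracket0","bushing0"):
    print(c,n,[(np.round(d["xyz"],3).tolist(),round(d["p"],2)) for d in spotter.landmark_of(n,c)])
E
```

```text
shift [ 0.041 -0.129  0.999] turn 0 pos [ 0.5423 -0.4308  0.2099] yaw 3.0159 F [0.1 1.3 0.3] w 0.0878 gf 0.0 t 36.17
wrist bracket0 [([0.438, -0.372, 0.001], 0.96), ([0.534, -0.449, -0.002], 0.76), ([0.45, -0.269, 0.007], 0.65)]
wrist bushing0 []
top bracket0 [([0.436, -0.374, -0.002], 0.77), ([0.616, 0.058, 0.012], 0.72), ([0.448, -0.269, 0.001], 0.6), ([0.555, 0.073, 0.004], 0.5), ([0.534, -0.447, 0.001], 0.39)]
top bushing0 [([0.55, 0.1, 0.026], 0.64), ([0.59, 0.028, 0.016], 0.62)]
```

Emit:
step_arm(plan=[[0,0,0,0.05,-0.14,0.4,-1],[0,0,0,0.05,-0.14,0.9,-1],[0,0,0,0.05,-0.14,0.97,-1],[0,0,0,0.05,-0.14,0.97,-1]])

```text
time_s: 36.98
eef_pos: [0.5356, -0.4434, 0.1141]
eef_rot: [-0.0, 0.062, 0.998, 0.0]
force: [0.5, -0.0, 0.1]
gripper_width: 0.0882
grip_force: 0.0
```

Emit:
step_arm(plan=[[0,0,0,0,0,0.5,-1],[0,0,0,0,0,0.9,-1],[0,0,0,0,0,1,-0.2],[0,0,0,0,0,1,0.3]])

```text
time_s: 37.48
eef_pos: [0.5363, -0.4447, 0.0154]
eef_rot: [0.001, 0.062, 0.998, -0.001]
force: [-0.2, 0.3, 1.4]
gripper_width: 0.0703
grip_force: 0.0
```

Emit:
step_arm(plan=[[0,0,0,0,0,0,1],[0,0,0,0,0,0,1],[0,0,0,0,0,0,1],[0,0,0,0,0,0,1],[0,0,0,0,0,0,1]])

```text
time_s: 38.1
eef_pos: [0.5353, -0.4444, 0.0141]
eef_rot: [0.0, 0.062, 0.998, -0.0]
force: [0.1, -0.7, 1.3]
gripper_width: 0.023
grip_force: 30.0
```

Emit:
step_arm(plan=[[0,0,0,0,0,0,1],[0,0,0,0,0,-0.3,1],[0,0,0,0,0,-0.7,1],[0,0,0,0,0,-1,1],[0,0,0,0,0,-1,1]])

```text
time_s: 38.72
eef_pos: [0.5369, -0.4454, 0.1167]
eef_rot: [0.002, 0.062, 0.998, -0.002]
force: [0.1, 0.2, -1.9]
gripper_width: 0.0233
grip_force: 30.0
```

Emit:
step_arm(plan=[[0,0,0,0,0,-0.5,1],[0,0,0,0,0,-1,1],[0,0,0,0,0,-1,1]])

```text
time_s: 39.1
eef_pos: [0.5371, -0.4457, 0.2174]
eef_rot: [0.003, 0.062, 0.998, -0.002]
force: [0.6, -0.1, -0.3]
gripper_width: 0.0232
grip_force: 30.0
```

```bash
python3 - <<'E'
from h import *
tool_rows((.584,.066,.085),None)
E
```

```text
shift [0.176 5.141 1.302] turn 0 pos [ 0.5371 -0.4457  0.2174] yaw 3.0174 F [ 0.6 -0.1 -0.3] w 0.0232 gf 30.0 t 39.1
```

Emit:
step_arm(plan=[[0,0,0,0,0.5,0,1],[0,0,0,0.03,0.91,0,1],[0,0,0,0.03,0.91,0,1]])

```text
time_s: 39.48
eef_pos: [0.5423, -0.3497, 0.2098]
eef_rot: [-0.002, 0.061, 0.998, 0.002]
force: [0.1, -0.3, -1.1]
gripper_width: 0.0231
grip_force: 30.0
```

Emit:
step_arm(plan=[[0,0,0,0,0.5,0,1],[0,0,0,0.03,0.91,0,1],[0,0,0,0.03,0.91,0,1]])

```text
time_s: 39.85
eef_pos: [0.5509, -0.2606, 0.2111]
eef_rot: [-0.002, 0.061, 0.998, 0.001]
force: [-0.7, 0.3, -0.9]
gripper_width: 0.0231
grip_force: 30.0
```

Emit:
step_arm(plan=[[0,0,0,0,0.5,0,1],[0,0,0,0.03,0.91,0,1],[0,0,0,0.03,0.91,0,1]])

```text
time_s: 40.22
eef_pos: [0.5597, -0.1711, 0.212]
eef_rot: [-0.001, 0.061, 0.998, 0.0]
force: [-1.2, -0.5, -1.1]
gripper_width: 0.0232
grip_force: 30.0
```

Emit:
step_arm(plan=[[0,0,0,0,0.5,0,1],[0,0,0,0.03,0.91,0,1],[0,0,0,0.03,0.91,0,1]])

```text
time_s: 40.6
eef_pos: [0.5684, -0.0811, 0.2127]
eef_rot: [-0.001, 0.061, 0.998, -0.0]
force: [-0.3, -0.7, -1.0]
gripper_width: 0.0229
grip_force: 30.0
```

Emit:
step_arm(plan=[[0,0,0,0,0.5,0,1],[0,0,0,0.03,0.91,0,1],[0,0,0,0.03,0.91,0,1]])

```text
time_s: 40.98
eef_pos: [0.5771, 0.0091, 0.213]
eef_rot: [-0.0, 0.061, 0.998, -0.0]
force: [-0.1, -1.2, -0.6]
gripper_width: 0.0233
grip_force: 30.0
```

Emit:
step_arm(plan=[[0,0,0,0,0.5,0,1],[0,0,0,0.03,0.91,0,1],[0,0,0,0.03,0.91,0,1]])

```text
time_s: 41.35
eef_pos: [0.5857, 0.0995, 0.2132]
eef_rot: [-0.0, 0.061, 0.998, -0.0]
force: [0.6, -0.3, -0.9]
gripper_width: 0.0233
grip_force: 30.0
```

```bash
python3 - <<'E'
from h import *
tool_rows((.59,.098,.09),None)
E
```

```text
shift [-0.045 -0.009  1.232] turn 0 pos [0.5857 0.0995 0.2132] yaw 3.0189 F [ 0.6 -0.3 -0.9] w 0.0233 gf 30.0 t 41.35
```

Emit:
step_arm(plan=[[0,0,0,-0.04,-0.01,0.5,1],[0,0,0,-0.04,-0.01,1,1],[0,0,0,-0.04,-0.01,1,1]])

```text
time_s: 41.72
eef_pos: [0.5848, 0.0952, 0.1086]
eef_rot: [-0.005, 0.063, 0.998, -0.002]
force: [-0.8, -0.8, -1.4]
gripper_width: 0.0228
grip_force: 30.0
```

Emit:
step_arm(plan=[[0,0,0,0,0,0.23,1],[0,0,0,0,0,0.23,1],[0,0,0,0,0,0.23,0],[0,0,0,0,0,0.23,0],[0,0,0,0,0,0.23,0]])

```text
time_s: 42.35
eef_pos: [0.5897, 0.0985, 0.0921]
eef_rot: [0.001, 0.062, 0.998, 0.0]
force: [0.3, -0.1, -0.3]
gripper_width: 0.0442
grip_force: 0.0
```

Emit:
step_arm(plan=[[0,0,0,0,0,-0.5,0],[0,0,0,0,0,-1,0],[0,0,0,0,0,-1,0]])

```text
time_s: 42.72
eef_pos: [0.5926, 0.0991, 0.197]
eef_rot: [0.005, 0.062, 0.998, 0.001]
force: [0.9, 0.3, -0.2]
gripper_width: 0.0438
grip_force: 0.0
```

Emit:
step_arm(plan=[[0,0,0,0,-0.5,-0.2,-1],[0,0,0,0.02,-0.97,-0.2,-1],[0,0,0,0.02,-0.97,-0.2,-1]])

```text
time_s: 43.1
eef_pos: [0.5739, 0.0001, 0.21]
eef_rot: [-0.001, 0.064, 0.998, -0.0]
force: [0.8, 0.3, 0.6]
gripper_width: 0.0721
grip_force: 0.0
```

Emit:
step_arm(plan=[[0,0,0,0,-0.5,0,-1],[0,0,0,0.02,-0.97,0,-1],[0,0,0,0.02,-0.97,0,-1]])

```text
time_s: 43.48
eef_pos: [0.56, -0.0951, 0.2097]
eef_rot: [-0.001, 0.064, 0.998, 0.0]
force: [0.2, -0.7, -0.2]
gripper_width: 0.0882
grip_force: 0.0
```

Emit:
step_arm(plan=[[0,0,0,0,-0.5,0,-1],[0,0,0,0.02,-0.97,0,-1],[0,0,0,0.02,-0.97,0,-1]])

```text
time_s: 43.85
eef_pos: [0.5466, -0.1905, 0.2099]
eef_rot: [-0.0, 0.063, 0.998, 0.0]
force: [0.3, 0.2, 0.5]
gripper_width: 0.0883
grip_force: 0.0
```

Emit:
step_arm(plan=[[0,0,0,0,-0.5,0,-1],[0,0,0,0.02,-0.97,0,-1],[0,0,0,0.02,-0.97,0,-1]])

```text
time_s: 44.22
eef_pos: [0.533, -0.2861, 0.2101]
eef_rot: [-0.0, 0.063, 0.998, 0.0]
force: [0.2, 0.7, -0.2]
gripper_width: 0.0884
grip_force: 0.0
```

Emit:
step_arm(plan=[[0,0,0,0,-0.5,0,-1],[0,0,0,0.02,-0.97,0,-1],[0,0,0,0.02,-0.97,0,-1]])

```text
time_s: 44.6
eef_pos: [0.5193, -0.3817, 0.21]
eef_rot: [-0.0, 0.063, 0.998, 0.0]
force: [-0.0, 0.7, -0.7]
gripper_width: 0.0883
grip_force: 0.0
```

```bash
python3 - <<'E'
from h import *
tool_rows((.4375,-.372,.11),None)
for c in("wrist","top"):
  cv2.imwrite(f"pics/{c}8.png",read_camera(c))
  for n in("bracket0","bushing0"):
    print(c,n,[(np.round(d["xyz"],3).tolist(),round(d["p"],2)) for d in spotter.landmark_of(n,c)])
E
```

```text
shift [ 0.823 -0.007  1.001] turn 0 pos [ 0.5193 -0.3817  0.21  ] yaw 3.0158 F [-0.   0.7 -0.7] w 0.0883 gf 0.0 t 44.6
wrist bracket0 [([0.437, -0.37, 0.001], 0.93), ([0.451, -0.268, -0.0], 0.63)]
wrist bushing0 []
top bracket0 [([0.617, 0.059, 0.009], 0.69), ([0.438, -0.372, -0.002], 0.63), ([0.558, 0.07, 0.002], 0.62), ([0.591, 0.101, 0.005], 0.49), ([0.448, -0.271, -0.002], 0.44)]
top bushing0 [([0.674, 0.425, -0.0], 0.64), ([0.588, 0.026, 0.018], 0.58), ([0.552, 0.099, 0.025], 0.49)]
```

View pics/wrist8.png

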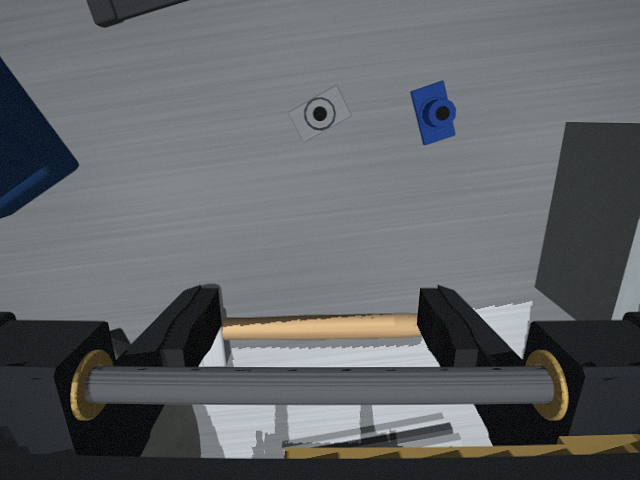

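The grey bracket at (320,113) is the one meant. The piece at (435,112) is the blue look-alike.

Emit:
step_arm(plan=[[0,0,0,0.5,0.01,0.2,-1],[0,0,0,0.82,0.01,0.6,-1],[0,0,0,0.82,0.01,0.97,-1],[0,0,0,0.82,0.01,0.97,-1],[0,0,0,0.82,0.01,0.97,-1]])

```text
time_s: 45.52
eef_pos: [0.4388, -0.3706, 0.1152]
eef_rot: [0.001, 0.062, 0.998, -0.001]
force: [0.7, -0.5, 0.4]
gripper_width: 0.0882
grip_force: 0.0
```

Emit:
step_arm(plan=[[0,0,0,0,0,0.5,-1],[0,0,0,0,0,0.9,-1],[0,0,0,0,0,1,-0.2],[0,0,0,0,0,1,0.3]])

```text
time_s: 46.02
eef_pos: [0.4387, -0.3711, 0.0149]
eef_rot: [0.001, 0.062, 0.998, -0.0]
force: [1.2, 0.0, -0.2]
gripper_width: 0.0702
grip_force: 0.0
```

Emit:
step_arm(plan=[[0,0,0,0,0,0,1],[0,0,0,0,0,0,1],[0,0,0,0,0,0,1],[0,0,0,0,0,0,1],[0,0,0,0,0,0,1]])

```text
time_s: 46.65
eef_pos: [0.4376, -0.3705, 0.0139]
eef_rot: [0.0, 0.062, 0.998, -0.0]
force: [0.6, -0.2, 1.3]
gripper_width: 0.0232
grip_force: 30.0
```

Emit:
step_arm(plan=[[0,0,0,0,0,0,1],[0,0,0,0,0,-0.3,1],[0,0,0,0,0,-0.7,1],[0,0,0,0,0,-1,1],[0,0,0,0,0,-1,1]])

```text
time_s: 47.28
eef_pos: [0.4391, -0.3719, 0.1162]
eef_rot: [0.002, 0.062, 0.998, -0.002]
force: [0.2, 0.6, -1.7]
gripper_width: 0.0235
grip_force: 30.0
```

Emit:
step_arm(plan=[[0,0,0,0,0,-0.5,1],[0,0,0,0,0,-1,1],[0,0,0,0,0,-1,1]])

```text
time_s: 47.65
eef_pos: [0.4394, -0.3721, 0.2167]
eef_rot: [0.003, 0.062, 0.998, -0.002]
force: [0.9, 0.9, -1.0]
gripper_width: 0.0228
grip_force: 30.0
```

```bash
python3 - <<'E'
from h import *
tool_rows((.625,.098,.09),None)
E
```

```text
shift [-1.253  4.899  1.255] turn 0 pos [ 0.4394 -0.3721  0.2167] yaw 3.0174 F [ 0.9  0.9 -1. ] w 0.0228 gf 30.0 t 47.65
```

Emit:
step_arm(plan=[[0,0,0,-0.12,0.5,0,1],[0,0,0,-0.25,0.98,0,1],[0,0,0,-0.25,0.98,0,1]])

```text
time_s: 48.02
eef_pos: [0.4738, -0.2727, 0.2101]
eef_rot: [-0.002, 0.06, 0.998, 0.002]
force: [0.7, -0.9, -2.4]
gripper_width: 0.0234
grip_force: 30.0
```

Emit:
step_arm(plan=[[0,0,0,-0.12,0.5,0,1],[0,0,0,-0.25,0.98,0,1],[0,0,0,-0.25,0.98,0,1]])

```text
time_s: 48.4
eef_pos: [0.511, -0.18, 0.2111]
eef_rot: [-0.002, 0.06, 0.998, 0.001]
force: [-0.1, -0.2, -1.6]
gripper_width: 0.0234
grip_force: 30.0
```

Emit:
step_arm(plan=[[0,0,0,-0.12,0.5,0,1],[0,0,0,-0.25,0.98,0,1],[0,0,0,-0.25,0.98,0,1]])

```text
time_s: 48.78
eef_pos: [0.5483, -0.0869, 0.2119]
eef_rot: [-0.001, 0.061, 0.998, 0.0]
force: [-0.2, -0.0, -2.7]
gripper_width: 0.0232
grip_force: 30.0
```

Emit:
step_arm(plan=[[0,0,0,-0.12,0.5,0,1],[0,0,0,-0.25,0.98,0,1],[0,0,0,-0.25,0.98,0,1]])

```text
time_s: 49.15
eef_pos: [0.5856, 0.0065, 0.2123]
eef_rot: [-0.001, 0.061, 0.998, -0.0]
force: [-1.3, -0.0, -1.3]
gripper_width: 0.0233
grip_force: 30.0
```

Emit:
step_arm(plan=[[0,0,0,-0.12,0.5,0,1],[0,0,0,-0.25,0.98,0,1],[0,0,0,-0.25,0.98,0,1]])

```text
time_s: 49.52
eef_pos: [0.6228, 0.1001, 0.2125]
eef_rot: [-0.001, 0.061, 0.998, -0.0]
force: [0.3, -0.6, -2.1]
gripper_width: 0.0229
grip_force: 30.0
```

```bash
python3 - <<'E'
from h import *
tool_rows((.622,.098,.09),None)
E
```

```text
shift [ 0.004 -0.021  1.225] turn 0 pos [0.6228 0.1001 0.2125] yaw 3.0191 F [ 0.3 -0.6 -2.1] w 0.0229 gf 30.0 t 49.52
```

Emit:
step_arm(plan=[[0,0,0,0,-0.02,0.5,1],[0,0,0,0,-0.02,1,1],[0,0,0,0,-0.02,1,1]])

```text
time_s: 49.9
eef_pos: [0.6169, 0.0948, 0.108]
eef_rot: [-0.006, 0.063, 0.998, -0.002]
force: [-1.0, -0.4, -1.4]
gripper_width: 0.023
grip_force: 30.0
```

Emit:
step_arm(plan=[[0,0,0,0,0,0.22,1],[0,0,0,0,0,0.22,1],[0,0,0,0,0,0.22,0],[0,0,0,0,0,0.22,0],[0,0,0,0,0,0.22,0]])

```text
time_s: 50.52
eef_pos: [0.6229, 0.0984, 0.0931]
eef_rot: [0.001, 0.062, 0.998, 0.0]
force: [0.6, -0.1, 0.3]
gripper_width: 0.0439
grip_force: 0.0
```

Emit:
step_arm(plan=[[0,0,0,0,0,-0.5,0],[0,0,0,0,0,-1,0],[0,0,0,0,0,-1,0]])

```text
time_s: 50.9
eef_pos: [0.6258, 0.0989, 0.1983]
eef_rot: [0.005, 0.062, 0.998, 0.001]
force: [-0.5, -0.3, -0.4]
gripper_width: 0.0444
grip_force: 0.0
```

Emit:
step_arm(plan=[[0,0,0,0,-0.5,-0.5,-1],[0,0,0,0.3,-1,-0.5,-1],[0,0,0,0.3,-1,-0.5,-1]])

```text
time_s: 51.28
eef_pos: [0.5781, 0.0003, 0.2417]
eef_rot: [-0.0, 0.064, 0.998, -0.0]
force: [-0.5, 1.2, -0.2]
gripper_width: 0.072
grip_force: 0.0
```

Emit:
step_arm(plan=[[0,0,0.058,0,-0.5,0,-1],[0,0,0.116,0.1,-1,0,-1],[0,0,0.174,0.1,-1,0,-1],[0,0,0.232,0.1,-1,0,-1],[0,0,0.29,0.1,-1,0,-1]])

```text
time_s: 51.9
eef_pos: [0.5574, -0.0945, 0.2402]
eef_rot: [-0.001, 0.497, 0.868, -0.0]
force: [-0.1, 0.5, 0.4]
gripper_width: 0.0883
grip_force: 0.0
```

Emit:
step_arm(plan=[[0,0,0.058,0,0,0,-1],[0,0,0.116,0,0,0,-1],[0,0,0.174,0,0,0,-1],[0,0,0.21,0,0,0,-1],[0,0,0.21,0,0,0,-1]])

```text
time_s: 52.52
eef_pos: [0.5574, -0.0943, 0.2404]
eef_rot: [-0.001, 0.749, 0.663, -0.0]
force: [-0.9, -0.2, 0.4]
gripper_width: 0.0883
grip_force: 0.0
```

```bash
python3 - <<'E'
from h import *
tool_rows((.5608,-.0573,.2),1.449)
for c in("wrist","top","side"):
  cv2.imwrite(f"pics/{c}9.png",read_camera(c))
  for n in("bracket0","bushing0","cover_grip"):
    print(c,n,[(np.round(d["xyz"],3).tolist(),round(d["p"],2)) for d in spotter.landmark_of(n,c)])
o=np.zeros((600,800,3),np.uint8)
o[:300,:400]=cv2.resize(cv2.imread("pics/wrist9.png"),(400,300));t=cv2.imread("pics/top9.png")[180:300,200:500]
o[300:600,:750]=cv2.resize(t,(750,300),interpolation=cv2.INTER_CUBIC)
o[:300,400:]=cv2.resize(cv2.imread("pics/side9.png")[150:300,250:450],(400,300),interpolation=cv2.INTER_CUBIC)
cv2.imwrite("pics/m9.png",o)
E
```

```text
shift [ 0.371 -0.011  0.404] turn -0.0001 pos [ 0.5574 -0.0943  0.2404] yaw 1.4486 F [-0.9 -0.2  0.4] w 0.0883 gf 0.0 t 52.52
wrist bracket0 [([0.614, 0.059, 0.002], 0.88), ([0.45, -0.267, 0.002], 0.72), ([0.557, 0.075, 0.003], 0.68)]
wrist bushing0 [([0.588, 0.02, 0.019], 0.8)]
wrist cover_grip [([0.56, -0.053, 0.147], 0.83)]
top bracket0 [([0.619, 0.06, 0.004], 0.63), ([0.558, 0.07, 0.003], 0.62), ([0.593, 0.104, 0.003], 0.56), ([0.45, -0.267, 0.004], 0.52), ([0.618, 0.109, 0.018], 0.44)]
top bushing0 [([0.591, 0.02, 0.018], 0.49), ([0.552, 0.098, 0.026], 0.48)]
top cover_grip [([0.557, -0.059, 0.145], 0.85), ([0.648, -0.405, 0.002], 0.2)]
side bracket0 [([0.447, -0.268, 0.001], 0.75), ([0.622, 0.11, 0.024], 0.53), ([0.592, 0.101, 0.008], 0.36), ([0.316, -0.454, 0.003], 0.34)]
side bushing0 [([0.549, 0.099, 0.022], 0.43)]
side cover_grip [([0.559, -0.06, 0.147], 0.85)]
```

View pics/m9.png

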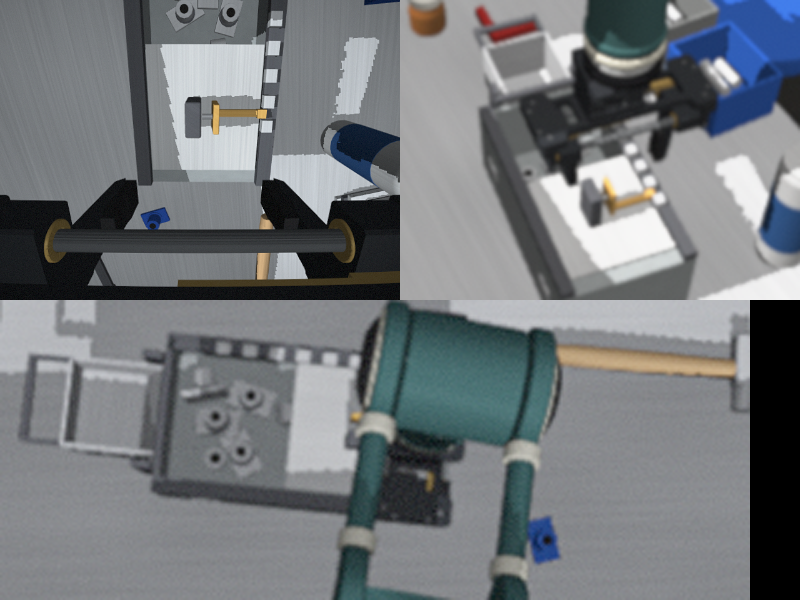

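The top crop shows four brackets and both bushings in the case, with only the blue look-alike left on the bench at (543,540). Now I'll re-grip the tab.

Emit:
step_arm(plan=[[0,0,0,0.37,-0.01,0.1,-1],[0,0,0,0.37,-0.01,0.4,-1],[0,0,0,0.37,-0.01,0.8,-1],[0,0,0,0.37,-0.01,0.8,-1]])

```text
time_s: 53.62
eef_pos: [0.5582, -0.0578, 0.1583]
eef_rot: [-0.003, 0.75, 0.662, -0.002]
force: [-0.3, 0.5, 0.4]
gripper_width: 0.0882
grip_force: 0.0
```

Emit:
step_arm(plan=[[0,0,0,0,0,0.15,-1],[0,0,0,0,0,0.29,-1],[0,0,0,0,0,0.29,0],[0,0,0,0,0,0.29,1],[0,0,0,0,0,0.29,1]])

```text
time_s: 54.25
eef_pos: [0.5617, -0.0584, 0.1335]
eef_rot: [0.0, 0.75, 0.662, 0.0]
force: [0.0, 0.2, 0.1]
gripper_width: 0.0601
grip_force: 0.0
```

Emit:
step_arm(plan=[[0,0,0,0,0,0,1],[0,0,0,0,0,0,1],[0,0,0,0,0,0,1],[0,0,0,0,0,0,1],[0,0,0,0,0,0,1]])

```text
time_s: 54.88
eef_pos: [0.5606, -0.0582, 0.133]
eef_rot: [-0.0, 0.75, 0.662, -0.0]
force: [-4.2, 0.4, 5.4]
gripper_width: 0.0263
grip_force: 30.0
```

Emit:
step_arm(plan=[[0,0,0,0.1,0,0,1],[0,0,0,0.25,0,0,1],[0,0,0,0.4,0,0,1],[0,0,0,0.55,0,0,1],[0,0,0,0.7,0,0,1]])

```text
time_s: 55.5
eef_pos: [0.5695, 0.0111, 0.1331]
eef_rot: [0.0, 0.75, 0.662, -0.001]
force: [-4.8, -2.9, 4.1]
gripper_width: 0.0261
grip_force: 30.0
```

Emit:
step_arm(plan=[[0,0,0,0.15,0,0,1],[0,0,0,0.3,0,0,1],[0,0,0,0.45,0,0,1],[0,0,0,0.6,0,0,1],[0,0,0,0.71,0,0,1]])

```text
time_s: 56.12
eef_pos: [0.5783, 0.0811, 0.133]
eef_rot: [0.001, 0.749, 0.662, -0.001]
force: [-6.9, -29.0, 11.9]
gripper_width: 0.0263
grip_force: 30.0
```

Emit:
step_arm(plan=[[0,0,0,0,0,0,1],[0,0,0,0,0,0,1]])

```text
time_s: 56.38
eef_pos: [0.5783, 0.0808, 0.1331]
eef_rot: [0.0, 0.749, 0.662, -0.001]
force: [-4.2, -3.7, 5.7]
gripper_width: 0.0265
grip_force: 30.0
```

Emit:
step_arm(plan=[[0,0,0,0,0,0,0],[0,0,0,0,0,0,-0.6],[0,0,0,0,0,0,-1],[0,0,0,0,0,0,-1],[0,0,0,0,0,0,-1]])

```text
time_s: 57.0
eef_pos: [0.5784, 0.0818, 0.1325]
eef_rot: [-0.0, 0.75, 0.662, -0.0]
force: [0.7, 0.2, -0.4]
gripper_width: 0.0743
grip_force: 0.0
```

Emit:
step_arm(plan=[[0,0,0,0,0,-0.4,-1],[0,0,0,0,0,-0.9,-1],[0,0,0,-0.5,0,-1,-1],[0,0,0,-0.8,0,-1,-1],[0,0,0,-0.8,0,-1,-1]])

```text
time_s: 57.62
eef_pos: [0.5686, 0.0007, 0.2331]
eef_rot: [0.0, 0.751, 0.661, 0.0]
force: [-1.3, -0.0, 0.4]
gripper_width: 0.0882
grip_force: 0.0
```

```bash
python3 - <<'E'
from h import *
tool_rows((.5608,-.0573,.2),1.449)
for c in("wrist","top","side"):
  cv2.imwrite(f"pics/{c}a.png",read_camera(c))
  for n in("cover_grip","bracket0","pot_bar"):
    print(c,n,[(np.round(d["xyz"],3).tolist(),round(d["p"],2)) for d in spotter.landmark_of(n,c)])
o=np.zeros((600,800,3),np.uint8)
o[:300,:400]=cv2.resize(cv2.imread("pics/wrista.png"),(400,300))
o[300:600,:750]=cv2.resize(cv2.imread("pics/topa.png")[180:340,120:520],(750,300),interpolation=cv2.INTER_CUBIC)
o[:300,400:]=cv2.resize(cv2.imread("pics/sidea.png")[150:300,250:450],(400,300),interpolation=cv2.INTER_CUBIC)
cv2.imwrite("pics/ma.png",o)
E
```

```text
shift [-0.585 -0.004  0.331] turn -0.0016 pos [0.5686 0.0007 0.2331] yaw 1.4439 F [-1.3 -0.   0.4] w 0.0882 gf 0.0 t 57.62
wrist cover_grip [([0.575, 0.086, 0.147], 0.94)]
wrist bracket0 [([0.45, -0.269, 0.0], 0.78)]
wrist pot_bar []
top cover_grip [([0.578, 0.079, 0.147], 0.88)]
top bracket0 [([0.448, -0.269, 0.0], 0.61), ([0.322, 0.459, -0.003], 0.27)]
top pot_bar [([0.606, 0.287, 0.12], 0.92), ([0.582, 0.079, 0.103], 0.59)]
side cover_grip [([0.58, 0.078, 0.144], 0.72)]
side bracket0 [([0.448, -0.268, 0.001], 0.55)]
side pot_bar [([0.614, 0.292, 0.12], 0.78)]
```

View pics/ma.png

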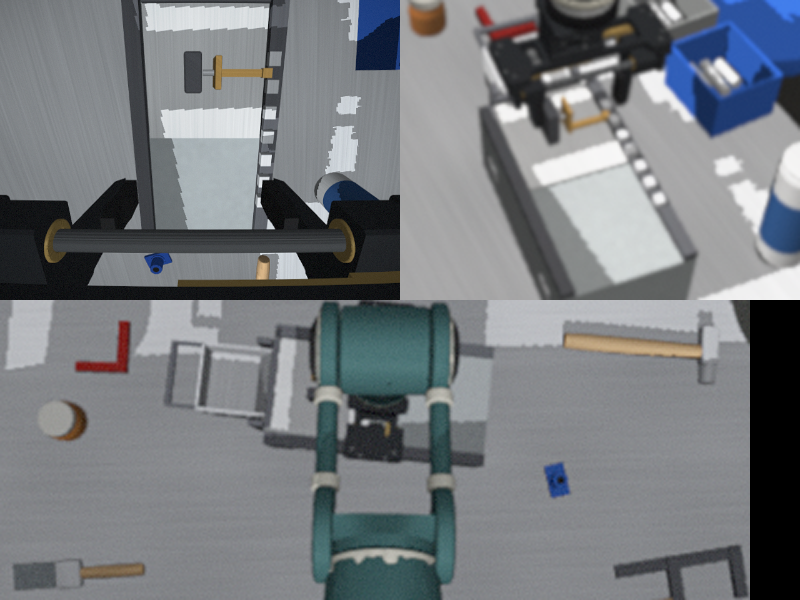

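The cover is shut. The tab nose sits in the rack at (272,73) with a gap to the post, the pot is upright, and the bench is clear except for the bystanders and the blue look-alike. Handing in.

```bash
python3 -c "
from h import *
print(order.close_job())"
```

```text
the job is handed in; nothing more can be done
None
```

I handed the job in, but the call returned no verdict: my last pictures show all four brackets and both bushings in the case, the cover shut and locked, the pot upright, and the other bench things, including the blue look-alike, left where they were.

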